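Sort the darkroom strays with their own kind

ROBOT

A 7-joint arm with a two-finger parallel gripper is mounted at the origin on the work surface. World frame = base frame: x ahead of the robot, y to its left, z up, the work surface at z = 0. Lengths are in m, angles in rad, forces in N, time in s.
With the tool pointing down it reaches from about 0.425 to 0.925 m from the base axis. Payload 6.8 kg.
Tool frame: the origin (TCP) lies between the finger pads; the fingertips stand r.tip_extent ahead of it and the grasp point (between the pads) lies 5 mm behind it (r.tip_extent is the distance from the TCP to the fingertips, in m); y points along the fingers, x is the direction in which the jaws open and shut, and the axes are right-handed (so a half turn about y gives the same grasp; the last joint's range is limited). The gripper opens to 85 mm and grips with 20 to 120 N. Pads are 22 mm wide; open, the fingers measure 114 mm over their backs; the gripper's body (76 mm by 85 mm) begins 54 mm behind the grasp point. The pads swing forward as they close: fully open they stand 13 mm farther back than shut.
Start: joints at [1.091, 0.477, 0.022, 1.555, -0.011, 1.109, -0.083], TCP at [0.245, -0.629, 0.219] pointing down, gripper open.
Joint ranges: [-2.96, 2.96], [-0.34, 2.1], [-1.41, 1.46], [0.24, 2.44], [-1.37, 4.51], [0.17, 1.92], [-2.96, 2.96]. Speed limits (rad/s): [2.39, 2.39, 3.14, 3.14, 3.14, 3.14, 3.14].

INTERFACE

Orientations are given as a rotation vector (axis times angle).
In Python, from bench import r gives the robot as it stands.
- The arm moves only by the tool send_rows, never from a script. Its argument "plan" is a list of rows, each a list of 5 numbers: the shift along the tool's x, y, z in cm, then the turn about the tool's y in degrees, then the opening, from 0 (shut) to 1 (fully open). In form: [[dx, dy, dz, spin, grip], ...]. A call has 1 to 12 rows; each row shifts and turns the commanded pose from where the row before left it, along the tool's axes as they then stand; what a row does not reach is not made up. A row lasts 1/8 s, in which the tool goes at most 62.5 mm and 10.7 degrees, less where a joint would pass 70% of its speed; a pose out of reach is approached as far as the arm can. A call is refused whole if a number of a shift passes 6.25 or a number of a turn 10.7, either way. A call with a gripper value outside its range is refused whole. The fingers move at their own pace and stop on an object; "force" is the grip in N (left out, the last holds). Time passes only in rows, so rows that do not move let the fingers close. It gives the time, the measured TCP pose, the force and the opening at its end, in the units of the state.
- r.get_obs(): the state, without advancing time (a new reading comes with each control period).
- r.grab_frame(name): name is "side" or "top"; returns a dict with "image" (480x640x3 uint8, red, green, blue), "camera_matrix" (3x3 intrinsics, pixels), "D" ([k1, k2, p1, p2, k3] as OpenCV has them; the pictures are not rectified), "cam_to_world" (4x4, takes a point from camera to world coordinates). Camera axes: x right, y down, z forward; pixel columns grow to the right and rows downward; lengths in m; the calibration is good to about 2 mm. A picture is of the moment at which its call begins. There is no depth.
- r.hand_in(): hands the job in, once; it reports no verdict.
Trained networks look in the newest picture that a camera, given by its name, has taken for a name from the list of things; names that differ only in an ending like _2 or _b are one class to them, and where a whole thing is asked for, a point or a joint stands for the part that bears it (a point fixed in the world has none). Each returns a list of dicts, best first, with "p" (0 to 1); they miss things now and then, are a little off and sometimes report something else, mostly with a low value. They report only what shows in the picture. A call takes as long as a camera call. They do not tell look-alikes from the thing itself.
- r.recognise(camera, target): "rect" ([left, top, right, bottom] in pixels, round what is visible of it).
The state is a dict: "clock": time; "joints": joint angles; "qvel": joint speeds; "tau": joint torques, N m; "tcp_pos": TCP position; "orientation": TCP orientation; "contact_force": force on the tool from outside, world axes, zero at the start; "moment": the same for the moment, N m; "grip_width": finger opening in m.
Only numpy, scipy, OpenCV 4.12 (cv2) and the standard library are available. Lean on these libraries where they do the work, as an engineer would, in place of code of your own. Each camera call takes 0.05 s, during which the arm holds its last target.

TASK

Sort the three strays into the trays that already hold their kind: stand the film canister upright in the canister tray, lay the brass lens cap flat on the floor of the cap tray, and use the sprung tongs to draw the steel spacer out of the block's narrow slanted pocket and put it in the spacer tray. Then stand the tongs upright, tips down, back in their stand; leave the sorted pieces in their trays and do not disturb the loupe or the cup.

Things in the scene. Friction and masses are not known exactly. Their poses are not given: they have to be found in the camera images.
- bin_canister: Shallow white open tray, 140 mm (its x) by 115 mm (its y), 28 mm high, walls and floor 4 mm thick, fixed to the counter; the one that already holds a film canister. Which of the three side-by-side places it has varies. Origin: centre of the underside (inner floor 4 mm above), z up.
- bin_cap: Shallow white open tray, 140 mm (its x) by 115 mm (its y), 28 mm high, walls and floor 4 mm thick, fixed to the counter; the one that already holds a lens cap. Which of the three side-by-side places it has varies. Origin: centre of the underside (inner floor 4 mm above), z up.
- bin_spacer: Shallow white open tray, 140 mm (its x) by 115 mm (its y), 28 mm high, walls and floor 4 mm thick, fixed to the counter; the one that already holds a steel spacer. Which of the three side-by-side places it has varies. Origin: centre of the underside (inner floor 4 mm above), z up.
- sample_canister: Already sorted black plastic film canister with a slightly wider lid, 32 mm diameter (lid 34 mm, from 42 mm up), 50 mm tall, 20 to 45 g, standing upright. Origin: centre of its base, z up its axis. In the far half of its tray.
- sample_cap: Already sorted brass lens cap, a plain disc 44 mm in diameter and 12 mm thick with a ribbed rim, 35 to 70 g, lying flat. Origin: centre of its underside, z along its axis. In the far half of its tray.
- sample_spacer: Already sorted plain steel spacer (short cylinder with a small dark bore mark), 14 mm diameter, 22 mm long, 20 g. Origin: centre of its lower end, z along its axis. Standing in the far half of its tray.
- canister: Stray black plastic film canister with a slightly wider lid, 32 mm diameter (lid 34 mm, from 42 mm up), 50 mm tall, 20 to 45 g, standing upright. Origin: centre of its base, z up its axis. On the counter in front of the trays.
- lens_cap: Stray brass lens cap, a plain disc 44 mm in diameter and 12 mm thick with a ribbed rim, 35 to 70 g, lying flat. Origin: centre of its underside, z along its axis. On the counter in front of the trays.
- spacer: Stray plain steel spacer (short cylinder with a small dark bore mark), 14 mm diameter, 22 mm long, 20 g. Origin: centre of its lower end, z along its axis. It lies at the bottom of the block's pocket, its axis along the pocket, leaning on the pocket's lower (robot-side, block -x) wall, up to 5 mm to either side along the block's y.
- block: Fixed slanted wooden tool block, base 100 mm (x) by 80 mm (y), 102 mm high, with one narrow pocket, too narrow for gripper fingers, leaning 25 degrees from vertical with its mouth to the block's -x side (roughly the robot): its outward direction is (-0.423, 0, 0.906) in the block's frame. Walls 8 to 10 mm; side boards reach 67 mm high. Origin: centre of the underside, z up.
- pocket_mouth (a point): Centre of the pocket's mouth, level with its rim, which is square to the pocket. The pocket is 44 mm along the block's y, 20 mm across and 60 mm deep. Frame as the block's.
- pocket_floor (a point): Centre of the pocket's floor, 60 mm below the mouth along the pocket; frame as the block's.
- tongs: Sprung steel tongs standing in the stand, tips down, 150 mm tall, 70 g: two straight arms 4 mm thick (y), 10 mm wide (x), joined by a sliding cross-guide in the top 8 mm, sprung apart; open, 24 mm apart inside, 32 mm overall. Origin: midway between the open tips at their lower end, fixed to the +y arm; z up along the arms. Squeezing moves the other arm to this one (towards +y), parallel.
- tongs_grip (a point): Midway between the two grip plates of the open tongs, 115 mm above the tips, fixed to the +y arm. Plates 3 mm thick, 16 mm wide (x), 95 to 135 mm above the tips; 38 mm over both when open. Squeeze them together along y.
- tongs_jaw (a joint): How far the tongs are squeezed shut, m: 0 open, 0.014 fully squeezed (tips 10 mm apart), 0.010 with a spacer held across its diameter. The spring pushes back 3.6 N at 0, 4.8 N at 0.010, so they can be carried lightly, squeezed 2 to 4 mm with the tips still open, then squeezed hard to hold a part. Let go, they spring open.
- stand: Dark steel stand for the tongs, fixed: upright rectangular well open at the top, 44 mm (y) by 18 mm (x) inside, walls 4 mm, rim 66 mm above the counter, its floor 6 mm above the counter; foot 70 by 75 mm. The tongs' y goes along its y. Origin: centre of the underside, z up.
- loupe: Bystander: metal loupe, 36 mm diameter, 38 mm tall, between the two strays; to be left alone. Origin: centre of its base.
- cup: Bystander: blue enamel cup, 72 mm diameter, 80 mm tall, with a handle, near the block; to be left alone. Origin: centre of its base.
There are look-alikes about, which are no part of the job. There is more than one size of the tongs; the job needs the smallest.

How it is judged:
By the outcome, as a careful person would: the job done as asked, in the order asked, and still so for the second after the job is handed in, with the robot touching nothing.
It also fails if it takes over 72 s, if anything falls off the work surface, if the arm or the gripper's body presses on something with over 40 N, if the wrist force passes 120 N, or if a joint passes its speed limit or range.

## Working session

There is one attempt and no reset: what is moved stays moved. The work goes in short steps, Python scripts to look and compute and a tool call to move; the robot and the scene stay as the last step left them, time stands still between calls to the robot, and variables do not carry over. Pictures are saved under pics/ and viewed, and the job is handed in when it is done.

Besides the shell and the picture viewer there is one more tool, called after "Emit:" by a JSON object that holds its "fn" and its "kwargs", one argument or row to a line. send_rows: Moves the arm, as the interface text tells. Its arguments: {"type":"object","properties":{"plan":{"type":"array","items":{"type":"array","items":{"type":"number"}}},"force":{"type":"number"}},"required":["plan"]}

```bash
ls; mkdir -p pics; cat > h.py <<'E'
import sys; sys.path.insert(0,'.')
import numpy as np, cv2
from scipy.spatial.transform import Rotation as R
from bench import r
E
python3 - <<'E'
from h import *
print(r.get_obs(), r.tip_extent)
for n in ("side","top"):
    f=r.grab_frame(n); cv2.imwrite(f"pics/{n}0.png",f["image"][:,:,::-1])
    print(n,f["camera_matrix"],f["D"],f["cam_to_world"])
    for t in ["bin_canister","bin_cap","bin_spacer","canister","lens_cap","spacer","block","tongs","stand","loupe","cup"]:
        print(t,[(np.round(d["rect"]).tolist(),round(d["p"],2)) for d in r.recognise(n,t)])
E
```

```text
pics
{'clock': 0.0, 'joints': array([ 1.09090035,  0.47778381,  0.02233812,  1.55643638, -0.01149941,
        1.10931315, -0.08306566]), 'qvel': array([ 1.27395466e-03,  9.15358690e-04, -1.57731714e-03,  1.17067561e-03,
        1.45419165e-05, -4.24838762e-05,  2.18634690e-04]), 'tau': array([ 5.22937826e-04, -5.96461916e+01,  1.60831857e+00, -2.81188613e+01,
        1.25499425e-02,  9.36389377e-03,  3.54763677e-05]), 'tcp_pos': array([ 0.24498406, -0.628318  ,  0.217843  ]), 'orientation': array([-1.36154893,  0.9322355 , -0.92964833]), 'contact_force': array([-0.38446407,  0.09374101,  0.33598712]), 'moment': array([-0.00079199, -0.02948668,  0.03051082]), 'grip_width': 0.08523631620811438} 0.014
side [[445.21966567   0.         321.4079734 ]
 [  0.         445.21966567 235.76121476]
 [  0.           0.           1.        ]] [-0.04614813  0.          0.          0.          0.        ] [[-0.94225864 -0.22805382  0.24523481  0.32166208]
 [-0.33421714  0.59412549 -0.73165142  0.76306479]
 [ 0.02115565 -0.77136655 -0.63603937  0.75749672]
 [ 0.          0.          0.          1.    
[... 1255 characters left out ...]
n_canister [([372.0, 178.0, 430.0, 246.0], 0.69)]
bin_cap [([311.0, 176.0, 363.0, 241.0], 0.85)]
bin_spacer [([233.0, 185.0, 290.0, 246.0], 0.97)]
canister [([286.0, 272.0, 298.0, 286.0], 0.63), ([307.0, 174.0, 364.0, 243.0], 0.62)]
lens_cap [([370.0, 280.0, 388.0, 298.0], 0.71), ([323.0, 286.0, 338.0, 301.0], 0.16)]
spacer []
block [([452.0, 246.0, 515.0, 306.0], 0.61)]
tongs [([167.0, 264.0, 199.0, 279.0], 0.73), ([172.0, 201.0, 193.0, 229.0], 0.73), ([91.0, 259.0, 150.0, 288.0], 0.69)]
stand [([174.0, 246.0, 219.0, 290.0], 0.96), ([286.0, 273.0, 301.0, 288.0], 0.71)]
loupe [([321.0, 288.0, 338.0, 298.0], 0.7), ([235.0, 182.0, 291.0, 245.0], 0.6)]
cup [([460.0, 148.0, 507.0, 194.0], 0.56)]
```

View pics/side0.png

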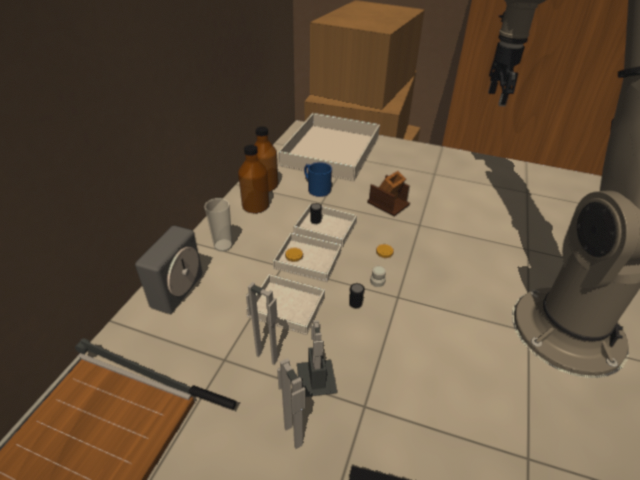

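View pics/top0.png

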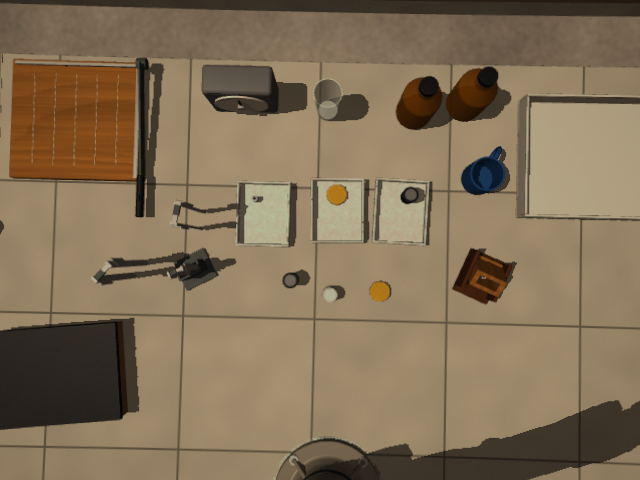

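```bash
python3 - <<'E'
import cv2
a=cv2.imread('pics/side0.png');b=cv2.imread('pics/top0.png')
cv2.imwrite('pics/s0a.png',cv2.resize(a[150:450,230:430],None,fx=4,fy=4,interpolation=cv2.INTER_CUBIC)[:600])
cv2.imwrite('pics/s0b.png',cv2.resize(a[270:460,230:430],None,fx=3.1,fy=3.1,interpolation=cv2.INTER_CUBIC)[:600])
cv2.imwrite('pics/t0a.png',cv2.resize(b[140:320,80:330],None,fx=3.2,fy=3.2,interpolation=cv2.INTER_CUBIC))
cv2.imwrite('pics/t0b.png',cv2.resize(b[140:320,290:540],None,fx=3.2,fy=3.2,interpolation=cv2.INTER_CUBIC))
E
```

```text
(no output)
```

View pics/s0a.png

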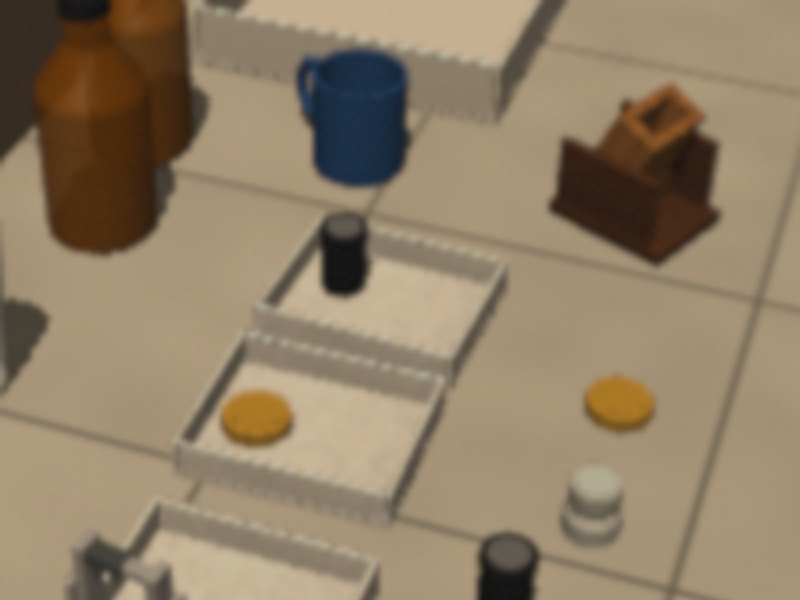

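View pics/s0b.png

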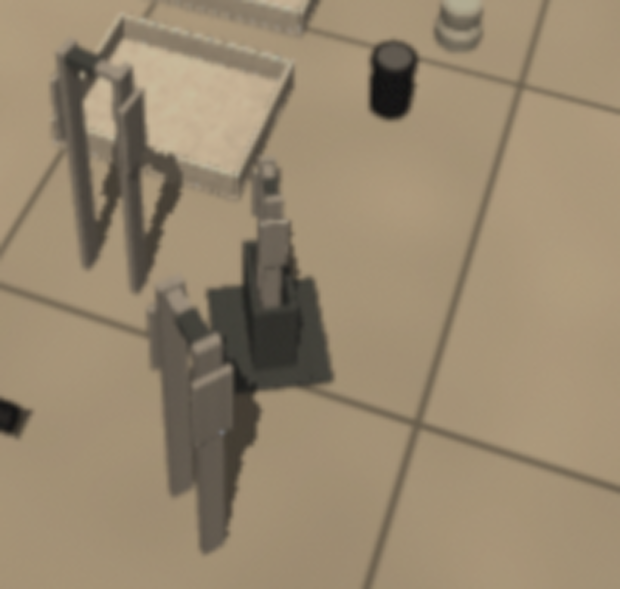

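View pics/t0a.png

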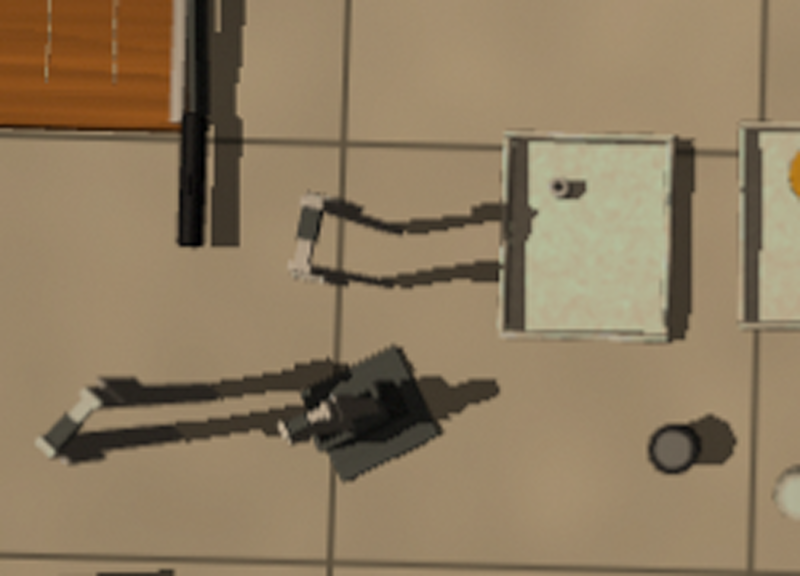

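View pics/t0b.png

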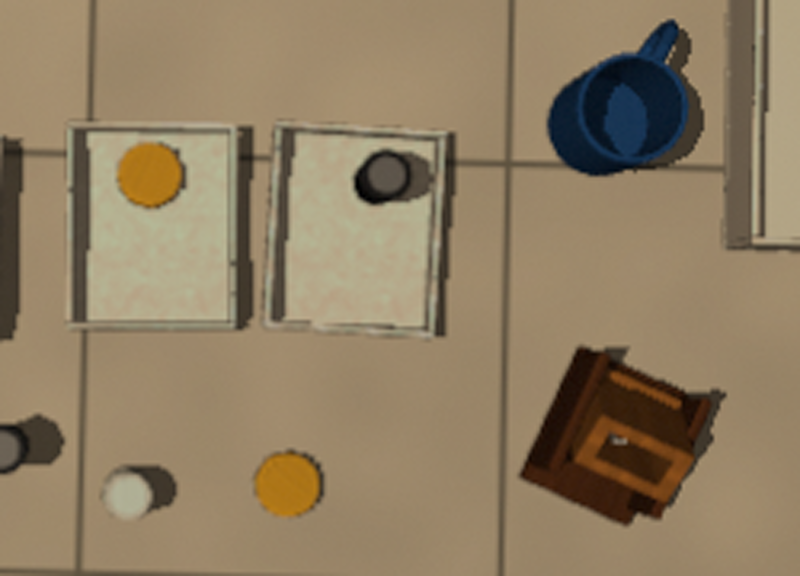

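The target tongs are the set in the stand: top (183,271), side (318,345). The look-alikes are the free-standing pairs at top (182,215) and (118,272). The stray canister is at top (291,280), not the sample at (411,195). The stray cap is at top (380,291), not the sample at (337,194). The trays from left to right are spacer, cap and canister.

```bash
cat >> h.py <<'E'
CAL={
'side':(np.array([[445.21966567,0,321.4079734],[0,445.21966567,235.76121476],[0,0,1.]]),np.array([-0.04614813,0,0,0,0.]),
 np.array([[-0.94225864,-0.22805382,0.24523481,0.32166208],[-0.33421714,0.59412549,-0.73165142,0.76306479],[0.02115565,-0.77136655,-0.63603937,0.75749672],[0,0,0,1.]])),
'top':(np.array([[530.99470379,0,324.89103718],[0,530.99470379,238.90430636],[0,0,1.]]),np.array([0.02898071,0,0,0,0.]),
 np.array([[0.02528248,-0.99934905,0.02573478,0.52184143],[-0.99964254,-0.02504928,0.00934431,0.00762941],[-0.00869359,-0.02596183,-0.99962513,1.1781988],[0,0,0,1.]]))}
def proj(cam,P):
    K,D,T=CAL[cam]; Ti=np.linalg.inv(T)
    p,_=cv2.projectPoints(np.array(P,float).reshape(-1,1,3),cv2.Rodrigues(Ti[:3,:3])[0],Ti[:3,3],K,D)
    return p.reshape(-1,2)
def unproj(cam,uv,z):
    K,D,T=CAL[cam]
    n=cv2.undistortPoints(np.array(uv,float).reshape(-1,1,2),K,D).reshape(-1,2)
    d=np.c_[n,np.ones(len(n))]@T[:3,:3].T
    s=(z-T[2,3])/d[:,2]
    return T[:3,3]+d*s[:,None]
def cyl(cam,x,y,z0,h,rad,n=48):
    a=np.linspace(0,2*np.pi,n); c=np.c_[x+rad*np.cos(a),y+rad*np.sin(a)]
    P=np.r_[np.c_[c,np.full(n,z0)],np.c_[c,np.full(n,z0+h)]]
    return cv2.convexHull(proj(cam,P).astype(np.float32)).reshape(-1,2)
E
python3 - <<'E'
from h import *
from scipy.optimize import minimize
o=r.get_obs(); print(R.from_rotvec(o['orientation']).as_matrix().round(3))
I={n:cv2.imread(f'pics/{n}0.png') for n in('side','top')}
def mask(n,kind,box):
    hsv=cv2.cvtColor(I[n],cv2.COLOR_BGR2HSV); m=np.zeros(hsv.shape[:2],bool)
    x0,y0,x1,y1=box; s=hsv[y0:y1,x0:x1].astype(int)
    if kind=='cap': q=(s[...,1]>170)&(s[...,2]>120)
    if kind=='can': q=(s[...,2]<55)
    if kind=='canT': q=s[...,1]<70
    m[y0:y1,x0:x1]=q; return m
for nm,n,k,b,z in [('cap','top','cap',(366,277,394,305),.012),('cap','side','cap',(373,238,398,262),.006),('scap','top','cap',(322,180,352,208),.016),('scap','side','cap',(282,244,306,264),.010)]:
    m=mask(n,k,b); ys,xs=np.nonzero(m); print(nm,n,m.sum(),xs.mean().round(2),ys.mean().round(2),(xs.min(),xs.max(),ys.min(),ys.max()),unproj(n,[[xs.mean(),ys.mean()]],z).round(4))
crop=lambda n,b,f,name:cv2.imwrite(name,cv2.resize(I[n][b[1]:b[3],b[0]:b[2]],None,fx=f,fy=f,interpolation=cv2.INTER_NEAREST))
crop('top',(278,268,306,292),20,'pics/c1.png')
print(unproj('top',[[291,279.5]],.05), proj('side',[[.41,.08,.05]]))
E
```

```text
[[ 0.363  0.     0.932]
 [-0.932  0.     0.363]
 [-0.    -1.     0.   ]]
cap top 308 379.45 290.96 (np.int64(370), np.int64(389), np.int64(282), np.int64(300)) [[ 0.4409 -0.1037  0.012 ]]
cap side 144 384.51 250.22 (np.int64(377), np.int64(392), np.int64(245), np.int64(256)) [[ 0.4406 -0.1045  0.006 ]]
scap top 303 336.44 194.18 (np.int64(327), np.int64(346), np.int64(185), np.int64(204)) [[ 0.6505 -0.0044  0.016 ]]
scap side 149 293.58 254.02 (np.int64(286), np.int64(301), np.int64(249), np.int64(260)) [[ 0.651  -0.0038  0.01  ]]
[[0.46294514 0.08788855 0.05      ]] [[380.9379013  290.56858001]]
```

View pics/c1.png

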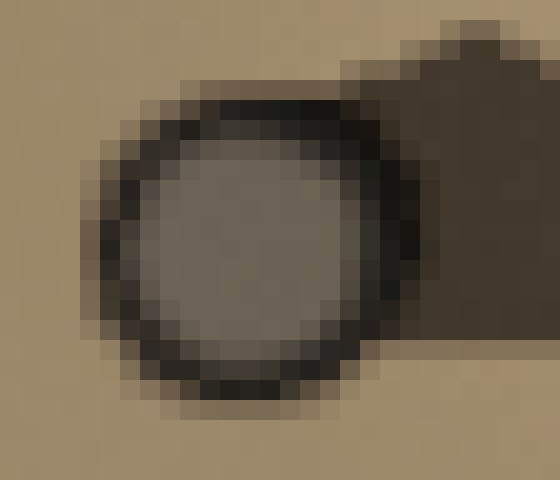

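```bash
python3 - <<'E'
import cv2
a=cv2.imread('pics/side0.png');b=cv2.imread('pics/top0.png')
def c(im,x0,y0,x1,y1,f): return cv2.resize(im[y0:y1,x0:x1],None,fx=f,fy=f,interpolation=cv2.INTER_CUBIC)
cv2.imwrite('pics/bs.png',c(a,362,162,414,220,10)); cv2.imwrite('pics/bt.png',c(b,448,242,520,308,9))
cv2.imwrite('pics/ss.png',c(a,293,310,345,400,6.5)); cv2.imwrite('pics/st.png',c(b,160,242,222,294,10))
E
```

```text
(no output)
```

View pics/bs.png

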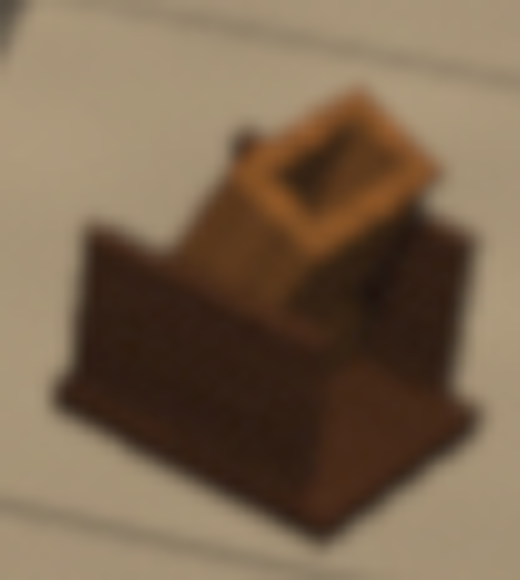

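View pics/bt.png

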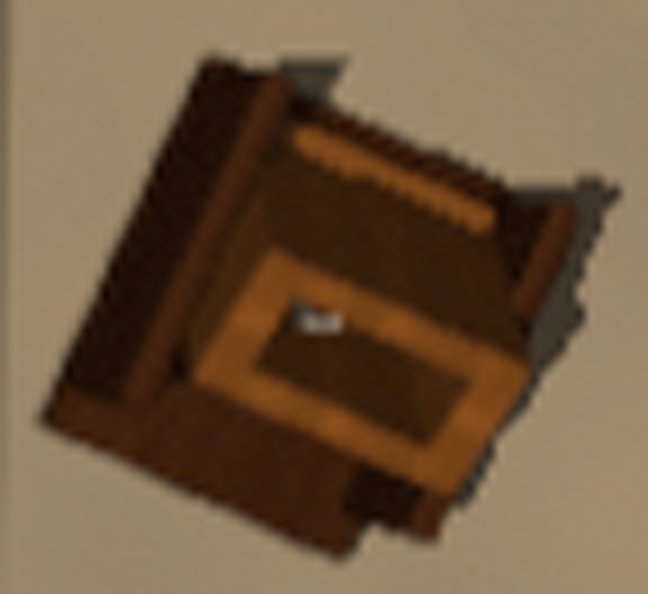

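View pics/ss.png

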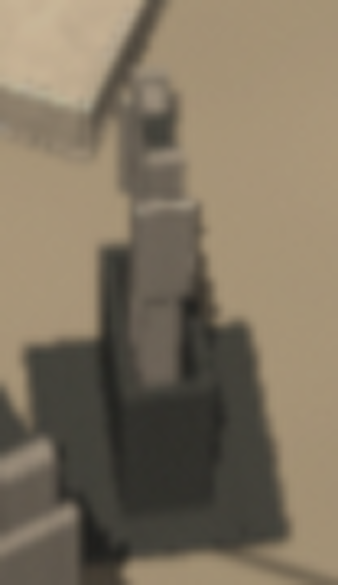

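View pics/st.png

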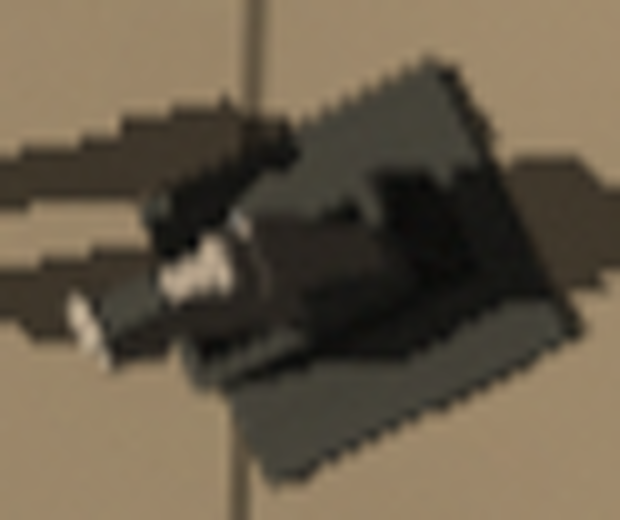

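```bash
cat > fit.py <<'E'
from h import *
from scipy.optimize import least_squares
I={n:cv2.imread(f'pics/{n}0.png') for n in('side','top')}
def px(c,f,o): return (np.array(c,float)+.5)/f-.5+np.array(o)
T=lambda c:px(c,9,(448,242)); S=lambda c:px(c,10,(362,162))
s,co=np.sin(np.radians(25)),np.cos(np.radians(25))
def blk(p,P):
    c,q=np.cos(p[2]),np.sin(p[2]); P=np.array(P,float)
    return np.c_[p[0]+c*P[:,0]-q*P[:,1],p[1]+q*P[:,0]+c*P[:,1],P[:,2]]
def pk(p,a,b,d=0): # pocket coordinates: a across(+x up), b y, d out
    return [p[3]+a*co-d*s, b, p[4]+a*s+d*co]
def model(p):
    w=p[5]; v=p[6]
    base=[[-.05,.04,0],[.05,.04,0],[-.05,-.04,0]]
    out=[pk(p,.01+w,.022+v),pk(p,.01+w,-.022-v),pk(p,-.01-w,-.022-v),pk(p,-.01-w,.022+v)]
    inn=[pk(p,.01,.022),pk(p,.01,-.022),pk(p,-.01,-.022),pk(p,-.01,.022)]
    return blk(p,base),blk(p,out),blk(p,inn)
tb=T([(45,425),(212,58),(345,557)]); sb=S([(320,545),(55,400),(482,420)])
to=T([(278,250),(530,365),(452,495),(192,378)]); so=S([(237,165),(358,88),(438,170),(315,255)])
def res(p):
    b,o,i=model(p)
    return np.r_[(proj('top',b)-tb).ravel(),(proj('side',b)-sb).ravel(),(proj('top',o)-to).ravel(),(proj('side',o)-so).ravel(),(p[5]-.009)*300,(p[6]-.009)*300]
def fitblock():
    f=least_squares(res,[.45,-.35,-.4,0,.094,.009,.009]); return f
if __name__=='__main__':
    f=fitblock(); p=f.x; print(p.round(4),np.degrees(p[2]).round(1),np.round(f.fun,1).tolist())
    b,o,i=model(p)
    m=blk(p,[pk(p,0,0)])[0]; fl=blk(p,[pk(p,0,0,-.06)])[0]; print('mouth',m,'floor',fl)
    np.save('block.npy',p)
    for n,f_,box in(('top',9,(448,242,520,308)),('side',10,(362,162,414,220))):
        im=cv2.resize(I[n][box[1]:box[3],box[0]:box[2]],None,fx=f_,fy=f_,interpolation=cv2.INTER_CUBIC)
        def dr(P,col):
            q=((proj(n,P)-np.array(box[:2])+.5)*f_-.5).round().astype(int); cv2.polylines(im,[q.reshape(-1,1,2)],True,col,1)
        dr(o,(0,255,0));dr(i,(255,255,0));dr(blk(p,[[-.05,.04,0],[.05,.04,0],[.05,-.04,0],[-.05,-.04,0]]),(255,0,255))
        for e in(-.005,0,.005):   # spacer upper end circle, leaning on lower wall
            P=[]
            for t in np.linspace(0,2*np.pi,24):
                P.append(pk(p,-.003+.007*np.cos(t),e+.007*np.sin(t),-.038))
            dr(blk(p,P),(255,255,255) if e else (0,0,255))
        cv2.imwrite(f'pics/ov_{n}.png',im)
E
python3 fit.py
```

```text
[ 0.4802 -0.3213 -0.4015 -0.0126  0.091   0.0078  0.009 ] -23.0 [-0.3, -0.3, -0.3, -0.8, -0.2, 0.2, 0.5, 0.1, -0.7, 0.4, 0.0, 0.9, 0.0, 0.2, 0.4, 0.2, 0.1, -0.3, 1.1, 0.1, -0.7, 0.4, 0.1, -0.2, 0.7, 0.3, 0.3, 0.4, -0.4, 0.0]
mouth [ 0.46858043 -0.31639664  0.09096346] floor [ 0.4919212  -0.32630575  0.03658499]
```

View pics/ov_top.png

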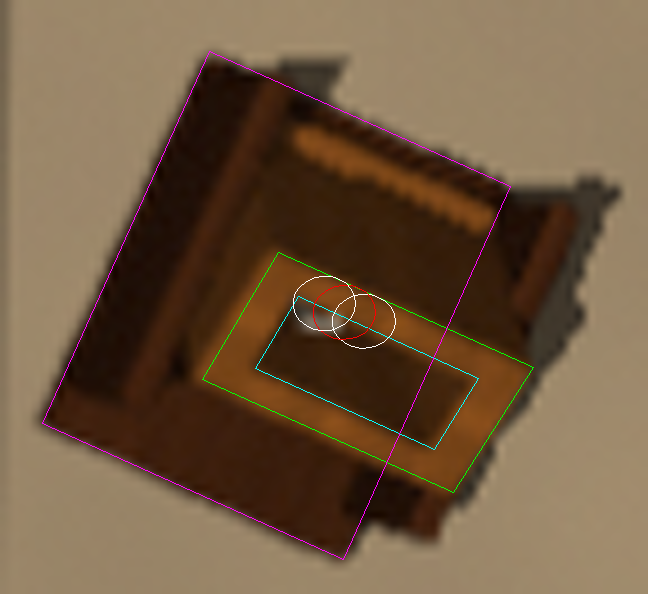

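View pics/ov_side.png

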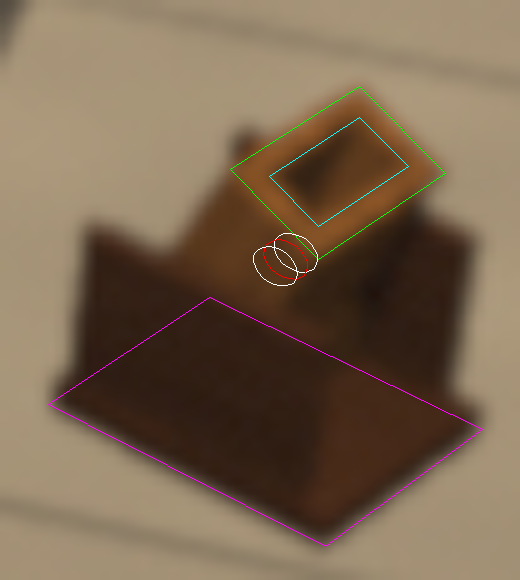

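```bash
python3 - <<'E'
from fit import *
f=least_squares(lambda q: res(np.r_[q[:4],.102-(.01+q[4])*s,q[4:]]),[.48,-.32,-.4,-.0126,.008,.009]); print(f.x.round(4),f.cost,fitblock().cost,f.fun.round(1).tolist())
E
cat > fits.py <<'E'
from h import *
from scipy.optimize import least_squares
I={n:cv2.imread(f'pics/{n}0.png') for n in('side','top')}
px=lambda c,f,o:(np.array(c,float)+.5)/f-.5+np.array(o)
T=lambda c:px(c,10,(160,242)); S=lambda c:px(c,6.5,(293,310))
def tf(p,P):
    c,q=np.cos(p[2]),np.sin(p[2]); P=np.array(P,float)
    return np.c_[p[0]+c*P[:,0]-q*P[:,1],p[1]+q*P[:,0]+c*P[:,1],P[:,2]]
rect=lambda x,y,z:[[x,y,z],[x,-y,z],[-x,-y,z],[-x,y,z]]
# yaw: stand y axis ; guess
foot=np.array(rect(.035,.0375,.006)); rim=np.array(rect(.013,.026,.066)); rin=np.array(rect(.009,.022,.066))
if __name__=='__main__':
    y=np.radians(-30)
    y=np.arctan2(155,-302) # y dir guess below
    # choose y axis pointing image-left/down => world(+y, -x): angle
    yaw=-np.arctan2(-155,302)*-1
    best=None
    for yaw in np.radians([27,-27,63,-63]):
        # far-right corner etc assigned by nearest
        def res(p):
            a=proj('top',tf(p,foot)); b=proj('side',tf(p,foot)); o=T([(440,62),(582,330),(280,485)]); o2=S([(25,350),(243,320),(288,540)])
            d=np.r_[[(a[np.argmin(((a-k)**2).sum(1))]-k) for k in o],[(b[np.argmin(((b-k)**2).sum(1))]-k) for k in o2]]
            return d.ravel()
        g=least_squares(res,[.46,.29,yaw]); print(g.x,np.degrees(g.x[2]),g.cost)
        if best is None or g.cost<best.cost: best=g
    p=best.x; np.save('stand.npy',p); print(best.fun.round(1))
    for n,f_,box in(('top',10,(160,242,222,294)),('side',6.5,(293,310,345,400))):
        im=cv2.resize(I[n][box[1]:box[3],box[0]:box[2]],None,fx=f_,fy=f_,interpolation=cv2.INTER_CUBIC)
        def dr(P,col):
            q=((proj(n,P)-np.array(box[:2])+.5)*f_-.5).round().astype(int); cv2.polylines(im,[q.reshape(-1,1,2)],True,col,1)
        dr(tf(p,foot),(0,255,0));dr(tf(p,rim),(255,255,0));dr(tf(p,rin),(0,255,255))
        for sg in(1,-1):
            a=np.array(rect(.005,.002,.156))+[0,sg*.014,0]; dr(tf(p,a),(0,0,255))
            a=np.array(rect(.008,.0015,.141))+[0,sg*.0175,0]; dr(tf(p,a),(255,0,255))
        cv2.imwrite(f'pics/os_{n}.png',cv2.resize(im,None,fx=1 if n=='side' else .95,fy=1 if n=='side' else .95))
E
python3 fits.py
```

```text
[ 0.4805 -0.3205 -0.4009 -0.0131  0.008   0.009 ] 4.79632841303626 2.9141576154981994 [-0.7, -0.4, -0.7, -0.9, -0.6, 0.1, 0.4, 0.3, -0.8, 0.6, -0.1, 1.1, 0.1, 0.2, 0.5, 0.2, 0.1, 0.0, 1.0, 0.4, -0.6, -0.6, 0.1, -1.1, 0.9, -0.5, 0.6, -0.4, -0.3, -0.0]
[0.47888881 0.30395368 0.49488365] 28.354744415846373 3.4492348835538404
[ 0.45835369  0.28059358 -0.44908681] -25.730778888267174 269.26417991469026
[0.4579559  0.28207484 1.10179469] 63.128185448513584 225.4133704361549
[ 0.48051694  0.30347784 -1.10972661] -63.582651336257705 12.501549410731984
[-0.7 -0.8 -0.7  0.7 -1.   0.7 -0.8 -1.   0.6 -0.5  0.4 -1. ]
```

View pics/os_top.png

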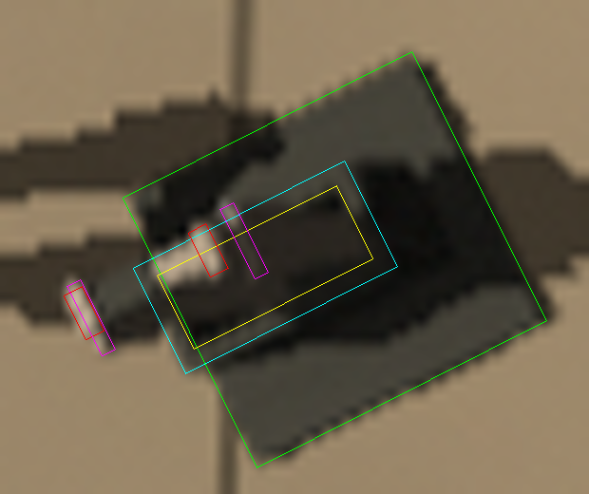

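View pics/os_side.png

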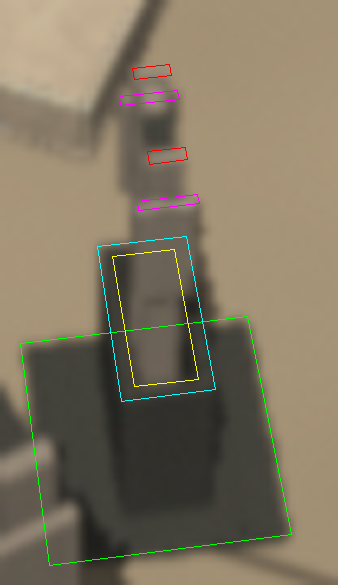

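```bash
python3 - <<'E'
from h import *
print(unproj('top',[[401.2,211.2],[337.8,210.3],[264,213.7]],.028).round(4))
print('sample can side/top', unproj('top',[[290+385/3.2-.3,140+174/3.2-.3]],.05).round(4))
print('can',unproj('top',[[289.75,279.5]],.05).round(4), 'side',unproj('side',[[230+393/3.1,270+56/3.1]],.05).round(4))
print('loupe',unproj('top',[[290+128/3.2,140+495/3.2]],.038).round(4))
E
```

```text
[[ 0.6156 -0.1453  0.028 ]
 [ 0.6142 -0.008   0.028 ]
 [ 0.6029  0.1519  0.028 ]]
sample can side/top [[ 0.6507 -0.1603  0.05  ]]
can [[0.4629 0.0905 0.05  ]] side [[0.4617 0.0914 0.05  ]]
loupe [[0.432  0.0043 0.038 ]]
```

Emit:
{"fn": "send_rows", "kwargs": {
  "plan": [
    [0,0,0,10.7,0.6],
    [0,0,0,10.6,0.6],
    [-6,0,3,0,0.6],
    [-6,0,3,0,0.6],
    [-6,0,3,0,0.6],
    [-6,0,3,0,0.6],
    [-6,0,3,0,0.6],
    [-6,0,2,0,0.6],
    [-6,0,2,0,0.6],
    [-6,0,2,0,0.6],
    [-6,0,1,0,0.6],
    [-6,0,0,0,0.6]
  ],
  "force": 30
}}

```text
clock: 2.7
tcp_pos: [0.455, -0.0493, 0.2192]
orientation: [-1.208, 1.208, -1.21]
contact_force: [1.4, -0.1, 0.2]
grip_width: 0.0512
```

```bash
cat > st.py <<'E'
from h import *
import sys
o=r.get_obs(); M=R.from_rotvec(o['orientation']).as_matrix()
print('t',round(o['clock'],2),'tcp',o['tcp_pos'].round(4),'w',round(o['grip_width'],4),'F',o['contact_force'].round(1),'jaw',np.degrees(np.arctan2(M[1,0],M[0,0])).round(2),'ydir',M[:,1].round(3),'ext',r.tip_extent)
for a in sys.argv[1:]:
    g=np.array([float(v) for v in a.split(',')]); print('need tool cm',(M.T@(g-o['tcp_pos'])*100).round(2))
E
python3 st.py .462,.091,.1
```

```text
t 2.7 tcp [ 0.455  -0.0493  0.2192] w 0.0512 F [ 1.4 -0.1  0.2] jaw -89.98 ydir [ 0.002  0.    -1.   ] ext 0.014
need tool cm [-14.03  11.93   0.69]
```

Emit:
{"fn": "send_rows", "kwargs": {
  "plan": [
    [-5,0,0.4,0,0.6],
    [-5,0,0.3,0,0.6],
    [-4,3,0,0,0.6],
    [0,5,0,0,0.6],
    [0,0,0,0,0.6]
  ]
}}

```text
clock: 3.32
tcp_pos: [0.4585, 0.088, 0.1364]
orientation: [-1.216, 1.213, -1.206]
contact_force: [-1.1, 0.1, 0.7]
grip_width: 0.0512
```

```bash
python3 st.py .462,.091,.022; python3 - <<'E'
from h import *
for n in('top','side'):
    f=r.grab_frame(n); c=f['image'][:,:,::-1]
    x,y=(230,230) if n=='top' else (300,220)
    cv2.imwrite(f'pics/a_{n}.png',cv2.resize(c[y:y+100,x:x+130],None,fx=6,fy=6,interpolation=cv2.INTER_CUBIC))
E
```

```text
t 3.33 tcp [0.4585 0.088  0.1364] w 0.0512 F [-1.1  0.1  0.7] jaw -89.93 ydir [-0.007 -0.002 -1.   ] ext 0.014
need tool cm [-0.32 11.43  0.43]
```

View pics/a_side.png

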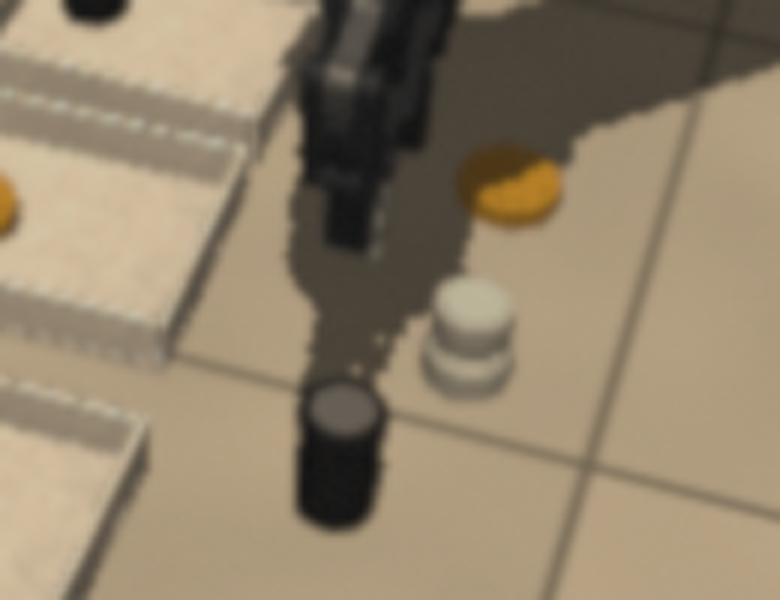

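The gripper is above the stray canister, whose top is at crop (343,408), clear of the loupe. I'll descend and grip.

Emit:
{"fn": "send_rows", "kwargs": {
  "plan": [
    [-0.3,3,0.3,0,0.6],
    [0,4,0,0,0.6],
    [0,3,0,0,0.6],
    [0,1.3,0,0,0.6],
    [0,0,0,0,0.6],
    [0,0,0,0,0.2],
    [0,0,0,0,0.2],
    [0,0,0,0,0.2],
    [0,0,0,0,0.2]
  ],
  "force": 30
}}

```text
clock: 4.55
tcp_pos: [0.4658, 0.0917, 0.0273]
orientation: [-1.206, 1.207, -1.211]
contact_force: [-1.4, -1.7, 7.7]
grip_width: 0.0324
```

```bash
python3 st.py .462,.091,.022
```

```text
t 4.55 tcp [0.4658 0.0917 0.0273] w 0.0324 F [-1.4 -1.7  7.7] jaw -90.02 ydir [ 0.003  0.    -1.   ] ext 0.014
need tool cm [ 0.07  0.53 -0.38]
```

Emit:
{"fn": "send_rows", "kwargs": {
  "plan": [
    [0,-2,0,0,0.2],
    [0,-5,0,0,0.2],
    [4,0,3,0,0.2],
    [5,0,3,0,0.2],
    [5,0,3,0,0.2],
    [5,0,2.5,0,0.2],
    [4.4,0,0.4,0,0.2],
    [0,0,0,0,0.2],
    [0,0,0,0,0.2]
  ]
}}

```text
clock: 5.68
tcp_pos: [0.5832, -0.1418, 0.0962]
orientation: [-1.209, 1.209, -1.209]
contact_force: [-0.1, 0.1, 0.3]
grip_width: 0.0328
```

```bash
python3 st.py .585,-.142,.030;python3 - <<'E'
from h import *
for n in('top','side'):
    f=r.grab_frame(n); c=f['image'][:,:,::-1]
    x,y=(350,160) if n=='top' else (280,190)
    cv2.imwrite(f'pics/b_{n}.png',cv2.resize(c[y:y+90,x:x+120],None,fx=6,fy=6,interpolation=cv2.INTER_CUBIC))
E
```

```text
t 5.67 tcp [ 0.5832 -0.1418  0.0962] w 0.0328 F [-0.1  0.1  0.3] jaw -89.99 ydir [ 0.     0.001 -1.   ] ext 0.014
need tool cm [0.03 6.62 0.18]
```

View pics/b_side.png

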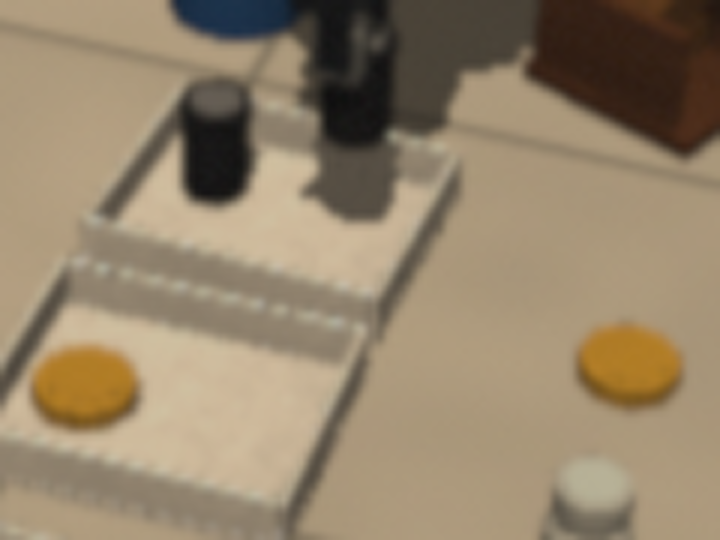

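Emit:
{"fn": "send_rows", "kwargs": {
  "plan": [
    [0,3,0.1,0,0.2],
    [0,2.4,0,0,0.2],
    [0,0.6,0,0,0.2],
    [0,0.3,0,0,0.2],
    [0,0,0,0,0.2]
  ]
}}

```text
clock: 6.4
tcp_pos: [0.5849, -0.1422, 0.0336]
orientation: [-1.209, 1.208, -1.209]
contact_force: [0.6, -0.0, -0.7]
grip_width: 0.0327
```

```bash
python3 st.py
```

```text
t 6.4 tcp [ 0.5849 -0.1422  0.0336] w 0.0327 F [ 0.6 -0.  -0.7] jaw -89.97 ydir [ 0.001 -0.    -1.   ] ext 0.014
```

Emit:
{"fn": "send_rows", "kwargs": {
  "plan": [
    [0,0.2,0,0,0.2],
    [0,0.1,0,0,0.2],
    [0,0,0,0,0.2]
  ]
}}

```text
clock: 6.78
tcp_pos: [0.5856, -0.1427, 0.0314]
orientation: [-1.208, 1.207, -1.211]
contact_force: [-1.8, 0.8, 7.7]
grip_width: 0.0327
```

```bash
python3 st.py
```

```text
t 6.78 tcp [ 0.5856 -0.1427  0.0314] w 0.0327 F [-1.8  0.8  7.7] jaw -90.01 ydir [ 0.003 -0.001 -1.   ] ext 0.014
```

Emit:
{"fn": "send_rows", "kwargs": {
  "plan": [
    [0,0,0,0,0.55],
    [0,0,0,0,0.55],
    [0,-2,0,0,0.55],
    [0,-4,0,0,0.6],
    [0,-3,0,0,0.7],
    [-1,0,-5,0,0.7],
    [-1,0,-5,0,0.7],
    [-1.8,0,-4.4,0,0.7],
    [0,0,0,0,0.7],
    [0,0,0,0,0.7]
  ]
}}

```text
clock: 8.02
tcp_pos: [0.4416, -0.1047, 0.1211]
orientation: [-1.208, 1.207, -1.211]
contact_force: [-0.5, -0.5, -0.2]
grip_width: 0.0595
```

```bash
python3 st.py .441,-.104,.015;python3 - <<'E'
from h import *
ims=[]
for n in('top','side'):
    f=r.grab_frame(n); c=f['image'][:,:,::-1]
    x,y=(330,170) if n=='top' else (290,170)
    ims.append(cv2.resize(c[y:y+140,x:x+100],None,fx=4,fy=4,interpolation=cv2.INTER_CUBIC))
cv2.imwrite(f'pics/c_.png',np.hstack(ims))
E
```

```text
t 8.03 tcp [ 0.4416 -0.1047  0.1211] w 0.0595 F [-0.5 -0.5 -0.2] jaw -89.99 ydir [ 0.003 -0.001 -1.   ] ext 0.014
need tool cm [-0.08 10.61 -0.09]
```

View pics/c_.png

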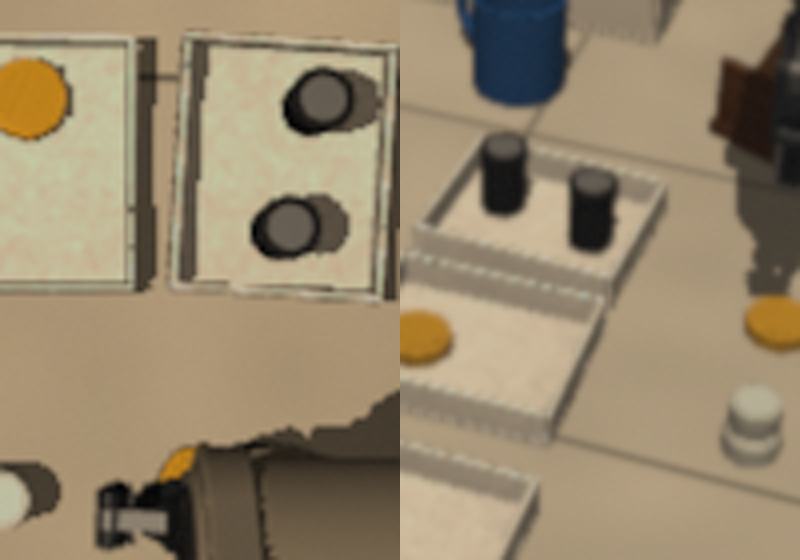

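Emit:
{"fn": "send_rows", "kwargs": {
  "plan": [
    [0,4,0,0,0.7],
    [0,4,0,0,0.65],
    [0,2,0,0,0.65],
    [0,0.4,0,0,0.65],
    [0,0,0,0,0.65]
  ]
}}

```text
clock: 8.75
tcp_pos: [0.4411, -0.1046, 0.016]
orientation: [-1.209, 1.209, -1.209]
contact_force: [0.0, -0.1, 1.1]
grip_width: 0.0555
```

```bash
python3 st.py .441,-.104,.0165
```

```text
t 8.75 tcp [ 0.4411 -0.1046  0.016 ] w 0.0555 F [ 0.  -0.1  1.1] jaw -90.0 ydir [ 0.001  0.    -1.   ] ext 0.014
need tool cm [-0.06 -0.05 -0.01]
```

Emit:
{"fn": "send_rows", "kwargs": {
  "plan": [
    [0,0,0,0,0.35],
    [0,0,0,0,0.35],
    [0,0,0,0,0.35],
    [0,0,0,0,0.35]
  ],
  "force": 35
}}

```text
clock: 9.25
tcp_pos: [0.4404, -0.1046, 0.016]
orientation: [-1.209, 1.209, -1.21]
contact_force: [-0.2, 0.3, 0.7]
grip_width: 0.0303
```

```bash
python3 st.py
```

```text
t 9.25 tcp [ 0.4404 -0.1046  0.016 ] w 0.0303 F [-0.2  0.3  0.7] jaw -90.0 ydir [ 0. -0. -1.] ext 0.014
```

```bash
python3 - <<'E'
from h import *
ims=[]
for n in('top','side'):
    f=r.grab_frame(n); c=f['image'][:,:,::-1]
    x,y=(330,250) if n=='top' else (350,210)
    ims.append(cv2.resize(c[y:y+70,x:x+60],None,fx=6.5,fy=6.5,interpolation=cv2.INTER_CUBIC))
cv2.imwrite(f'pics/d_.png',np.hstack(ims))
E
```

```text
(no output)
```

View pics/d_.png

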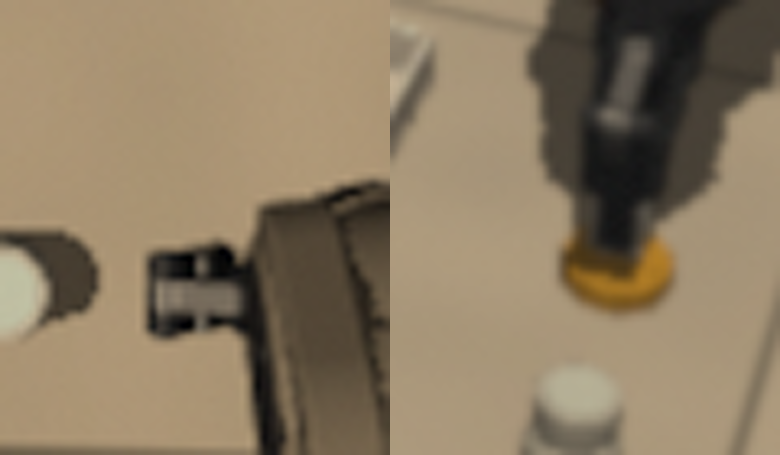

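Emit:
{"fn": "send_rows", "kwargs": {
  "plan": [
    [0,-0.4,0,0,0.62],
    [0,0,0,0,0.62],
    [0,0,0,0,0.62],
    [0,0.7,0,0,0.62],
    [0,0.4,0,0,0.62],
    [0,0,0,0,0.62]
  ]
}}

```text
clock: 10.1
tcp_pos: [0.4398, -0.1044, 0.0083]
orientation: [-1.21, 1.21, -1.208]
contact_force: [0.1, 0.2, -1.0]
grip_width: 0.0528
```

```bash
python3 st.py
```

```text
t 10.1 tcp [ 0.4398 -0.1044  0.0083] w 0.0528 F [ 0.1  0.2 -1. ] jaw -89.99 ydir [-0.001  0.    -1.   ] ext 0.014
```

Emit:
{"fn": "send_rows", "kwargs": {
  "plan": [
    [0,0.3,0,0,0.62],
    [0,0,0,0,0.62]
  ]
}}

```text
clock: 10.35
tcp_pos: [0.4402, -0.1045, 0.0056]
orientation: [-1.209, 1.209, -1.209]
contact_force: [0.5, 0.5, 0.3]
grip_width: 0.0526
```

```bash
python3 st.py; python3 - <<'E'
from h import *
f=r.grab_frame('side'); c=f['image'][:,:,::-1]
cv2.imwrite('pics/e.png',cv2.resize(c[210:280,350:420],None,fx=8,fy=8,interpolation=cv2.INTER_CUBIC))
E
```

```text
t 10.35 tcp [ 0.4402 -0.1045  0.0056] w 0.0526 F [0.5 0.5 0.3] jaw -90.0 ydir [-0.  0. -1.] ext 0.014
```

View pics/e.png

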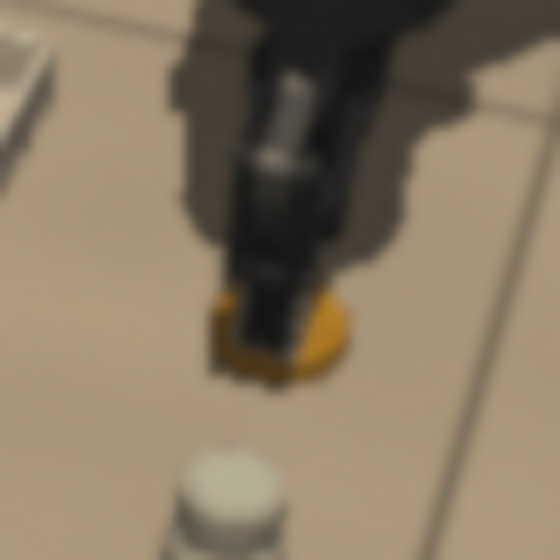

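Emit:
{"fn": "send_rows", "kwargs": {
  "plan": [
    [0,0,0,0,0.35],
    [0,0,0,0,0.35],
    [0,0,0,0,0.35]
  ],
  "force": 35
}}

```text
clock: 10.78
tcp_pos: [0.4403, -0.1045, 0.0059]
orientation: [-1.209, 1.209, -1.209]
contact_force: [-0.4, -0.2, -0.1]
grip_width: 0.0298
```

```bash
python3 st.py
```

```text
t 10.78 tcp [ 0.4403 -0.1045  0.0059] w 0.0298 F [-0.4 -0.2 -0.1] jaw -90.0 ydir [ 0. -0. -1.] ext 0.014
```

```bash
python3 - <<'E'
from h import *
ims=[]
for n in('top','side'):
    f=r.grab_frame(n); c=f['image'][:,:,::-1]
    x,y=(350,260) if n=='top' else (355,210)
    ims.append(cv2.resize(c[y:y+60,x:x+55],None,fx=7,fy=7,interpolation=cv2.INTER_CUBIC))
cv2.imwrite(f'pics/f_.png',np.hstack(ims))
E
```

```text
(no output)
```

View pics/f_.png

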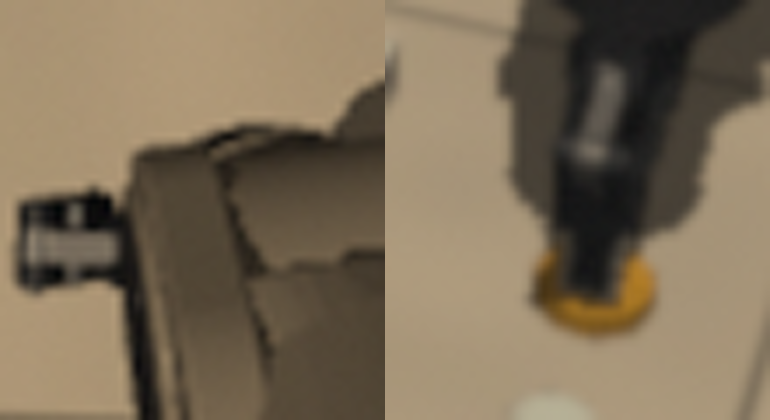

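Emit:
{"fn": "send_rows", "kwargs": {
  "plan": [
    [0,-0.4,0,0,0.62],
    [0,0,0,0,0.62],
    [0,0,0,0,0.62],
    [0,0.7,0,0,0.62],
    [0,0.3,0,0,0.62],
    [0,0,0,0,0.62]
  ]
}}

```text
clock: 11.62
tcp_pos: [0.4399, -0.1044, -0.0007]
orientation: [-1.21, 1.21, -1.209]
contact_force: [-0.4, 0.3, 0.6]
grip_width: 0.053
```

```bash
python3 st.py
```

```text
t 11.62 tcp [ 0.4399 -0.1044 -0.0007] w 0.053 F [-0.4  0.3  0.6] jaw -89.99 ydir [-0.001  0.    -1.   ] ext 0.014
```

Emit:
{"fn": "send_rows", "kwargs": {
  "plan": [
    [0,0.2,0,0,0.62],
    [0,0.1,0,0,0.62],
    [0,0,0,0,0.62]
  ]
}}

```text
clock: 12.0
tcp_pos: [0.4403, -0.1045, -0.0032]
orientation: [-1.209, 1.209, -1.209]
contact_force: [-0.6, 0.5, -0.6]
grip_width: 0.0532
```

```bash
python3 st.py;  python3 - <<'E'
from h import *
f=r.grab_frame('side'); c=f['image'][:,:,::-1]
cv2.imwrite('pics/g.png',cv2.resize(c[210:280,350:420],None,fx=8,fy=8,interpolation=cv2.INTER_CUBIC))
E
```

```text
t 12.0 tcp [ 0.4403 -0.1045 -0.0032] w 0.0532 F [-0.6  0.5 -0.6] jaw -90.0 ydir [ 0. -0. -1.] ext 0.014
```

View pics/g.png

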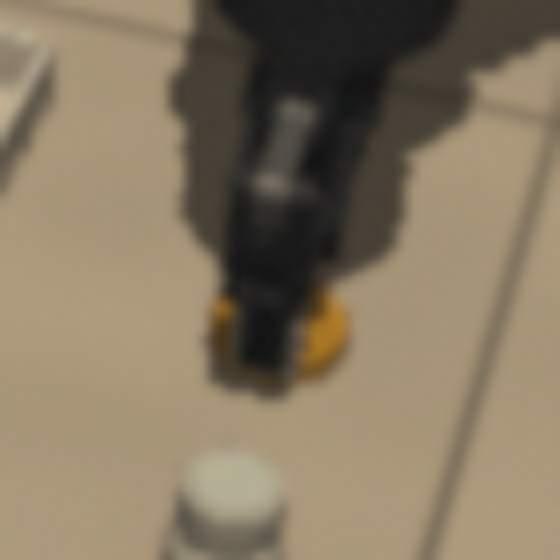

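Emit:
{"fn": "send_rows", "kwargs": {
  "plan": [
    [0,0.1,0,0,0.35],
    [0,0,0,0,0.35],
    [0,0,0,0,0.35]
  ],
  "force": 35
}}

```text
clock: 12.42
tcp_pos: [0.4405, -0.1046, -0.0033]
orientation: [-1.209, 1.209, -1.21]
contact_force: [-3.4, 1.1, 12.8]
grip_width: 0.0406
```

```bash
python3 st.py; python3 - <<'E'
from h import *
print([ (z,proj('side',[[.44,-.076,z]]).round(1)) for z in (0,.005,.01,.015)])
E
```

```text
t 12.43 tcp [ 0.4405 -0.1046 -0.0033] w 0.0406 F [-3.4  1.1 12.8] jaw -90.0 ydir [ 0.    -0.001 -1.   ] ext 0.014
[(0, array([[381.9, 259. ]])), (0.005, array([[382.1, 257.6]])), (0.01, array([[382.3, 256.1]])), (0.015, array([[382.5, 254.6]]))]
```

Emit:
{"fn": "send_rows", "kwargs": {
  "plan": [
    [0,-0.2,0,0,0.62],
    [0,0,0,0,0.62],
    [0,0,0,0,0.62],
    [0,0.4,0,0,0.62],
    [0,0.3,0,0,0.62],
    [0,0,0,0,0.62]
  ]
}}

```text
clock: 13.18
tcp_pos: [0.44, -0.1044, -0.0096]
orientation: [-1.21, 1.21, -1.209]
contact_force: [0.4, 0.4, 0.6]
grip_width: 0.0531
```

```bash
python3 st.py;  python3 - <<'E'
from h import *
f=r.grab_frame('side'); c=f['image'][:,:,::-1]
cv2.imwrite('pics/g2.png',cv2.resize(c[210:280,350:420],None,fx=8,fy=8,interpolation=cv2.INTER_CUBIC))
E
```

```text
t 13.18 tcp [ 0.44   -0.1044 -0.0096] w 0.0531 F [0.4 0.4 0.6] jaw -89.99 ydir [-0.001  0.    -1.   ] ext 0.014
```

View pics/g2.png

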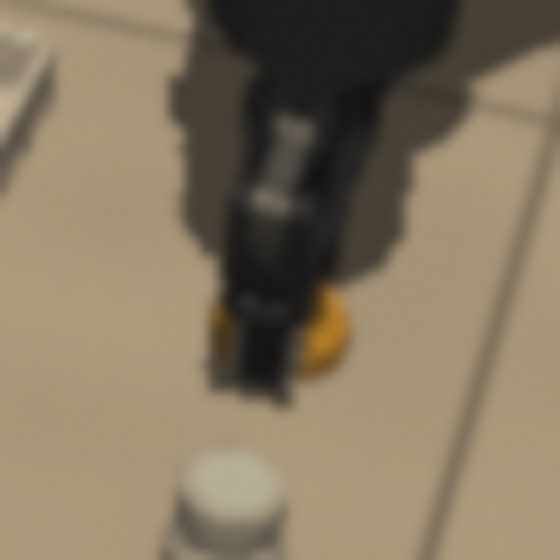

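Emit:
{"fn": "send_rows", "kwargs": {
  "plan": [
    [0,0,0,0,0.35],
    [0,0,0,0,0.35],
    [0,0,0,0,0.35]
  ],
  "force": 40
}}

```text
clock: 13.6
tcp_pos: [0.4402, -0.1045, -0.0089]
orientation: [-1.209, 1.209, -1.209]
contact_force: [-2.1, 0.2, 5.7]
grip_width: 0.0417
```

```bash
python3 st.py
```

```text
t 13.6 tcp [ 0.4402 -0.1045 -0.0089] w 0.0417 F [-2.1  0.2  5.7] jaw -90.0 ydir [ 0. -0. -1.] ext 0.014
```

Emit:
{"fn": "send_rows", "kwargs": {
  "plan": [
    [0,-1,0,0,0.35],
    [0,-2,0,0,0.35],
    [0,-4,0,0,0.35],
    [0,0,0,0,0.35]
  ]
}}

```text
clock: 14.1
tcp_pos: [0.4425, -0.1049, 0.0636]
orientation: [-1.206, 1.205, -1.213]
contact_force: [0.0, -0.3, -1.0]
grip_width: 0.0414
```

```bash
python3 st.py;  python3 - <<'E'
from h import *
f=r.grab_frame('side'); c=f['image'][:,:,::-1]
cv2.imwrite('pics/g3.png',cv2.resize(c[190:280,350:420],None,fx=6,fy=6,interpolation=cv2.INTER_CUBIC))
E
```

```text
t 14.1 tcp [ 0.4425 -0.1049  0.0636] w 0.0414 F [ 0.  -0.3 -1. ] jaw -90.02 ydir [ 0.006 -0.001 -1.   ] ext 0.014
```

View pics/g3.png

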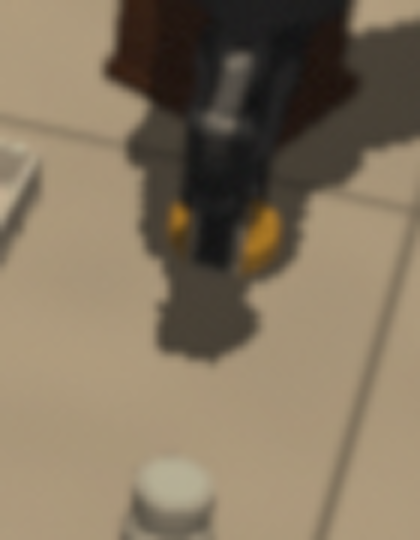

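Emit:
{"fn": "send_rows", "kwargs": {
  "plan": [
    [-3,0,4.5,0,0.35],
    [-3,0,4.5,0,0.35],
    [-3.5,0,4.6,0,0.35],
    [0,0,0,0,0.35],
    [0,0,0,0,0.35]
  ]
}}

```text
clock: 14.78
tcp_pos: [0.5748, -0.0099, 0.0595]
orientation: [-1.212, 1.211, -1.208]
contact_force: [-0.2, 0.1, -0.3]
grip_width: 0.0421
```

```bash
python3 st.py .578,-.010,-.002;  python3 - <<'E'
from h import *
ims=[]
for n in('top','side'):
    f=r.grab_frame(n); c=f['image'][:,:,::-1]
    x,y=(300,170) if n=='top' else (265,190)
    ims.append(cv2.resize(c[y:y+100,x:x+75],None,fx=5,fy=5,interpolation=cv2.INTER_CUBIC))
cv2.imwrite(f'pics/h_.png',np.hstack(ims))
E
```

```text
t 14.78 tcp [ 0.5748 -0.0099  0.0595] w 0.0421 F [-0.2  0.1 -0.3] jaw -89.98 ydir [-0.003 -0.001 -1.   ] ext 0.014
need tool cm [0.01 6.15 0.33]
```

View pics/h_.png

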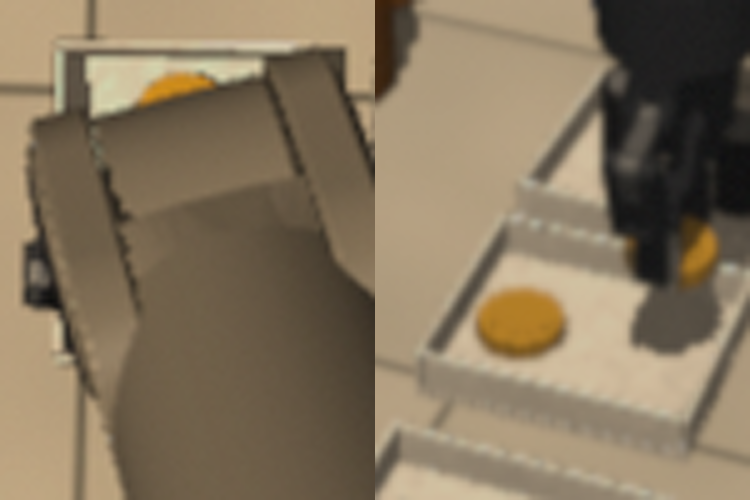

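Emit:
{"fn": "send_rows", "kwargs": {
  "plan": [
    [0,3,0.3,0,0.35],
    [0,2.5,0,0,0.35],
    [0,0.5,0,0,0.35],
    [0,0.2,0,0,0.35],
    [0,0.1,0,0,0.35],
    [0,0,0,0,0.35]
  ]
}}

```text
clock: 15.62
tcp_pos: [0.5798, -0.0096, -0.0014]
orientation: [-1.208, 1.208, -1.21]
contact_force: [0.2, -0.1, -1.0]
grip_width: 0.0414
```

```bash
python3 st.py
```

```text
t 15.62 tcp [ 0.5798 -0.0096 -0.0014] w 0.0414 F [ 0.2 -0.1 -1. ] jaw -90.01 ydir [ 0.001 -0.    -1.   ] ext 0.014
```

Emit:
{"fn": "send_rows", "kwargs": {
  "plan": [
    [0,0.2,0,0,0.35],
    [0,0.1,0,0,0.35],
    [0,0,0,0,0.35]
  ]
}}

```text
clock: 16.0
tcp_pos: [0.5794, -0.0095, -0.0048]
orientation: [-1.209, 1.209, -1.209]
contact_force: [-1.1, -0.7, 4.6]
grip_width: 0.0416
```

```bash
python3 st.py
```

```text
t 16.0 tcp [ 0.5794 -0.0095 -0.0048] w 0.0416 F [-1.1 -0.7  4.6] jaw -90.0 ydir [ 0. -0. -1.] ext 0.014
```

Emit:
{"fn": "send_rows", "kwargs": {
  "plan": [
    [0,0,0,0,0.6],
    [0,0,0,0,0.6],
    [0,-3,0,0,0.6],
    [0,-6,0,0,0.6],
    [0,-6,0,0,0.7],
    [0,-6,0,0,0.7],
    [-6,-3,-2,0,0.7],
    [-6,0,-2,0,0.7],
    [-6,0,-2,0,0.7]
  ]
}}

```text
clock: 17.12
tcp_pos: [0.5214, 0.1642, 0.2322]
orientation: [-1.208, 1.209, -1.21]
contact_force: [0.9, -0.4, 1.1]
grip_width: 0.0597
```

```bash
python3 st.py .479,.304,.24;  python3 - <<'E'
from h import *
print(unproj('side',[[259,355.5],[274,363.5],[288,428.7],[297.7,447.4]],0).round(3))
for n in('top','side'):
    f=r.grab_frame(n); c=f['image'][:,:,::-1]
    cv2.imwrite(f'pics/i_{n}.png',c)
ims=[]
for n,(x,y) in {'top':(300,165),'side':(260,200)}.items():
    c=cv2.imread(f'pics/i_{n}.png'); ims.append(cv2.resize(c[y:y+100,x:x+80],None,fx=5,fy=5,interpolation=cv2.INTER_CUBIC))
cv2.imwrite(f'pics/i_.png',np.hstack(ims))
E
```

```text
t 17.12 tcp [0.5214 0.1642 0.2322] w 0.0597 F [ 0.9 -0.4  1.1] jaw -90.05 ydir [ 0.001  0.    -1.   ] ext 0.014
need tool cm [-13.98  -0.78  -4.25]
[[0.604 0.295 0.   ]
 [0.568 0.301 0.   ]
 [0.49  0.416 0.   ]
 [0.462 0.441 0.   ]]
```

View pics/i_.png

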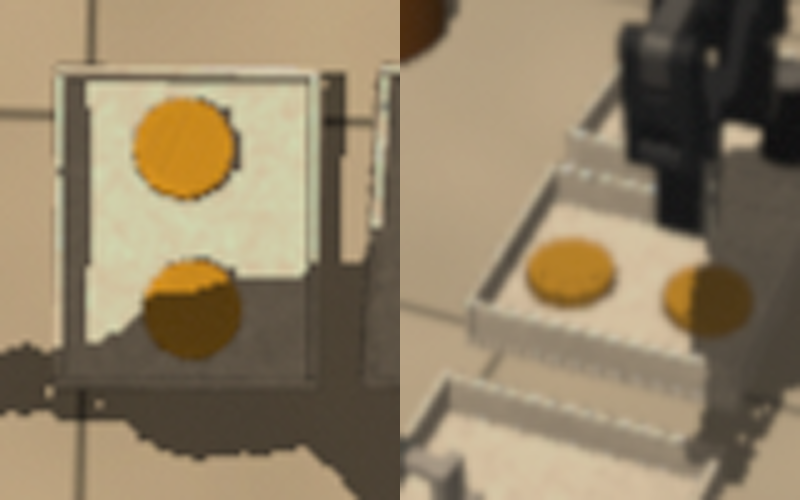

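View pics/i_side.png

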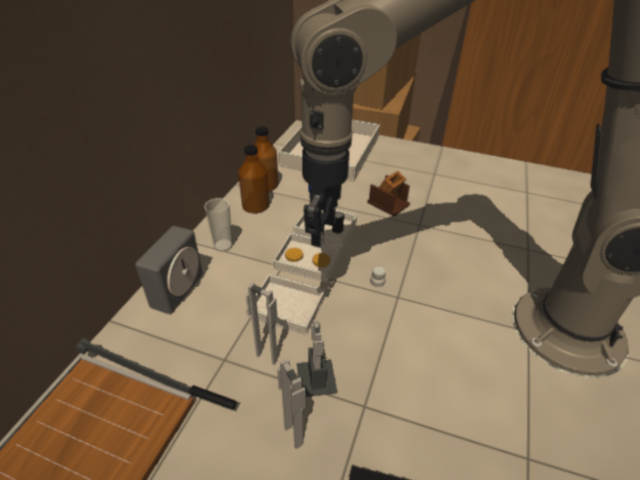

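Emit:
{"fn": "send_rows", "kwargs": {
  "plan": [
    [-5,-1,-1.5,0,0.7],
    [-5,0,-1.5,0,0.7],
    [-4,0,-1.2,0,0.7],
    [0,0,0,-9.5,0.7],
    [0,0,0,-9.5,0.7],
    [0,0,0,-9.4,0.7],
    [0,0,0,0,0.7]
  ]
}}

```text
clock: 18.1
tcp_pos: [0.4799, 0.3023, 0.2413]
orientation: [-1.404, 0.838, -0.838]
contact_force: [1.0, -0.5, 0.1]
grip_width: 0.0599
```

```bash
python3 st.py .479,.304,.24;  python3 - <<'E'
from h import *
ims=[]
for n,(x,y) in {'top':(150,230),'side':(260,270)}.items():
    f=r.grab_frame(n); c=f['image'][:,:,::-1]; ims.append(cv2.resize(c[y:y+120,x:x+95],None,fx=4.2,fy=4.2,interpolation=cv2.INTER_CUBIC))
cv2.imwrite(f'pics/j_.png',np.hstack(ims))
E
```

```text
t 18.1 tcp [0.4799 0.3023 0.2413] w 0.0599 F [ 1.  -0.5  0.1] jaw -61.69 ydir [-0.001 -0.    -1.   ] ext 0.014
need tool cm [-0.19  0.13  0.  ]
```

View pics/j_.png

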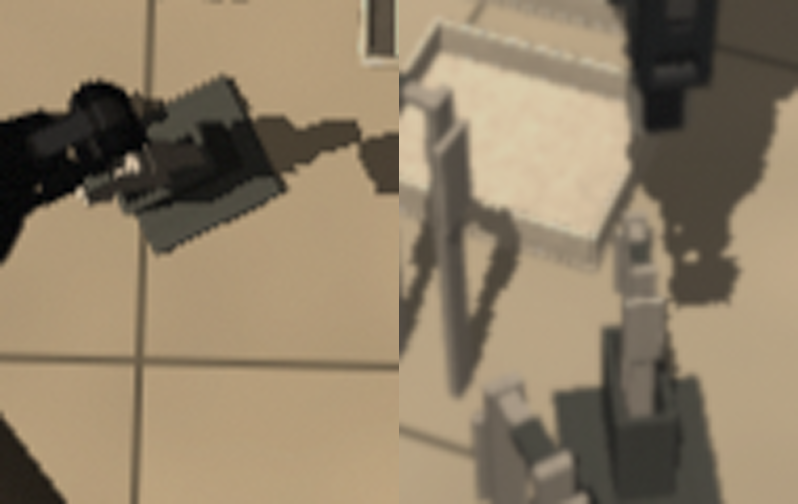

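```bash
python3 - <<'E'
from h import *
d=np.array([-.475,.88])
p=np.array([.4799,.3023])+d*.034
for z in(.22,.23,.24,.25,.26,.27): print(z,proj('side',[[*p,z]]).round(1))
# observed tongs features: near plate top centre z=.141 at side px; near arm top z=.156
for nm,px,z in[('nearplate top',[293+168/6.5,310+207/6.5],.141),('neararm top',[293+163/6.5,310+158/6.5],.156),('fararm top',[293+155/6.5,310+92/6.5],.156)]:
    print(nm,unproj('side',[px],z).round(4))
s=np.load('stand.npy'); c,q=np.cos(s[2]),np.sin(s[2]); print(s)
for y in(.014,.0175,-.014): print(y, s[0]-q*y, s[1]+c*y)
print(unproj('top',[[160+88/10,242+330/10],[160+197/10,242+270/10]],.156).round(4))
E
```

```text
0.22 [[320.6 316.9]]
0.23 [[320.7 312.6]]
0.24 [[320.9 308.3]]
0.25 [[321.  303.9]]
0.26 [[321.1 299.4]]
0.27 [[321.3 294.8]]
nearplate top [[0.4691 0.3214 0.141 ]]
neararm top [[0.4719 0.318  0.156 ]]
fararm top [[0.4813 0.2984 0.156 ]]
[0.47888881 0.30395368 0.49488365]
0.014 0.47223980283052475 0.3162740177254794
0.0175 0.47057755041184385 0.3193541016361204
-0.014 0.48553782217997227 0.2916333464403516
[[0.4713 0.3154 0.156 ]
 [0.4833 0.2949 0.156 ]]
```

Emit:
{"fn": "send_rows", "kwargs": {
  "plan": [
    [-0.4,3,0,0,0.7],
    [0,4,0,0,0.7],
    [0,4,0,0,0.7],
    [0,2,0,0,0.65],
    [0,1.2,0,0,0.65],
    [0,0,0,0,0.65]
  ],
  "force": 20
}}

```text
clock: 18.95
tcp_pos: [0.4781, 0.3063, 0.0997]
orientation: [-1.404, 0.837, -0.837]
contact_force: [0.9, 0.0, -0.2]
grip_width: 0.0554
```

```bash
python3 st.py .4775,.3055,.098;  python3 - <<'E'
from h import *
ims=[]
for n,(x,y) in {'top':(150,230),'side':(280,290)}.items():
    f=r.grab_frame(n); c=f['image'][:,:,::-1]; ims.append(cv2.resize(c[y:y+100,x:x+70],None,fx=5.5,fy=5.5,interpolation=cv2.INTER_CUBIC))
cv2.imwrite(f'pics/k_.png',np.hstack(ims))
E
```

```text
t 18.95 tcp [0.4781 0.3063 0.0997] w 0.0554 F [ 0.9  0.  -0.2] jaw -61.62 ydir [-0. -0. -1.] ext 0.014
need tool cm [ 0.04  0.17 -0.09]
```

View pics/k_.png

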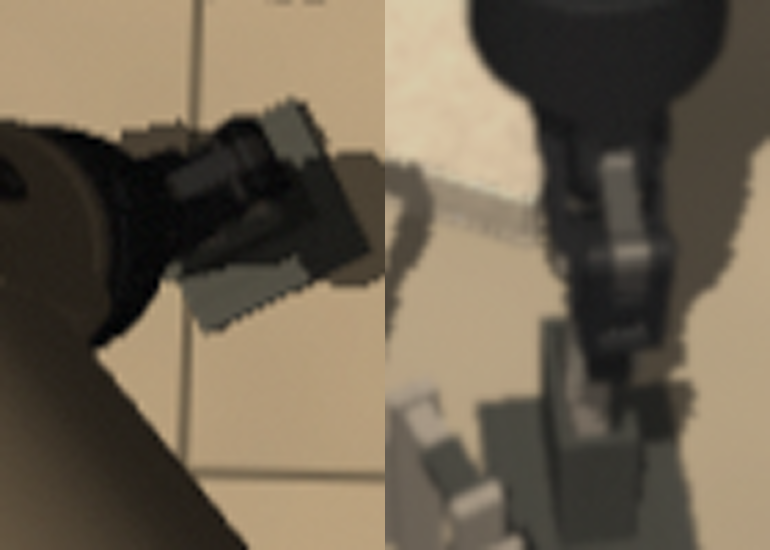

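Emit:
{"fn": "send_rows", "kwargs": {
  "plan": [
    [0,0,0.2,0,0.4],
    [0,0,0,0,0.4],
    [0,0,0,0,0.4],
    [0,0,0,0,0.4]
  ],
  "force": 20
}}

```text
clock: 19.55
tcp_pos: [0.4804, 0.3072, 0.1003]
orientation: [-1.403, 0.836, -0.838]
contact_force: [0.7, -1.3, 5.8]
grip_width: 0.0343
```

```bash
python3 st.py
```

```text
t 19.55 tcp [0.4804 0.3072 0.1003] w 0.0343 F [ 0.7 -1.3  5.8] jaw -61.62 ydir [ 0.001  0.    -1.   ] ext 0.014
```

Emit:
{"fn": "send_rows", "kwargs": {
  "plan": [
    [0,-1,0,0,0.4],
    [0,-1,0,0,0.4],
    [0,0,0,0,0.4]
  ]
}}

```text
clock: 19.92
tcp_pos: [0.4801, 0.3077, 0.1206]
orientation: [-1.402, 0.836, -0.837]
contact_force: [-0.1, 0.4, -0.8]
grip_width: 0.0343
```

```bash
python3 st.py;  python3 - <<'E'
from h import *
ims=[]
for n,(x,y) in {'top':(150,230),'side':(280,290)}.items():
    f=r.grab_frame(n); c=f['image'][:,:,::-1]; ims.append(cv2.resize(c[y:y+100,x:x+70],None,fx=5.5,fy=5.5,interpolation=cv2.INTER_CUBIC))
cv2.imwrite(f'pics/l_.png',np.hstack(ims))
E
```

```text
t 19.93 tcp [0.4801 0.3077 0.1206] w 0.0343 F [-0.1  0.4 -0.8] jaw -61.59 ydir [ 0.001  0.001 -1.   ] ext 0.014
```

View pics/l_.png

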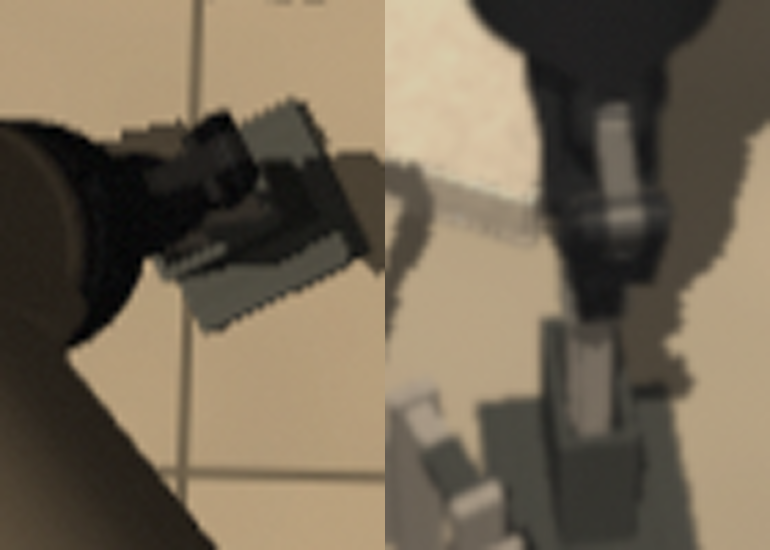

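Emit:
{"fn": "send_rows", "kwargs": {
  "plan": [
    [0,-2,0,0,0.4],
    [0,-4,0,0,0.4],
    [0,-3.5,0,0,0.4],
    [1.5,-1,-0.8,0,0.4],
    [3.4,0,-1.9,0,0.4],
    [4.9,0,-2.75,0,0.4],
    [4.9,0,-2.75,0,0.4],
    [4.9,0,-2.75,0,0.4],
    [4.9,0,-2.75,0,0.4],
    [4.9,0,-2.75,0,0.4],
    [3.4,0,-1.9,0,0.4],
    [1.5,0,-0.8,0,0.4]
  ]
}}

```text
clock: 21.52
tcp_pos: [0.473, -0.0889, 0.2241]
orientation: [-1.404, 0.841, -0.84]
contact_force: [-0.2, 1.7, 0.1]
grip_width: 0.034
```

```bash
python3 st.py .4713,-.3127,.225;  python3 - <<'E'
from h import *
print(r.get_obs()['joints'].round(2))
f=r.grab_frame('side'); c=f['image'][:,:,::-1]; cv2.imwrite('pics/m.png',cv2.resize(c[100:330,260:460],None,fx=2.6,fy=2.6,interpolation=cv2.INTER_CUBIC))
E
```

```text
t 21.52 tcp [ 0.473  -0.0889  0.2241] w 0.034 F [-0.2  1.7  0.1] jaw -61.86 ydir [-0.001 -0.001 -1.   ] ext 0.014
need tool cm [ 19.66  -0.07 -10.71]
[ 0.4   0.18 -0.38  1.98  0.08  1.   -1.1 ]
```

View pics/m.png

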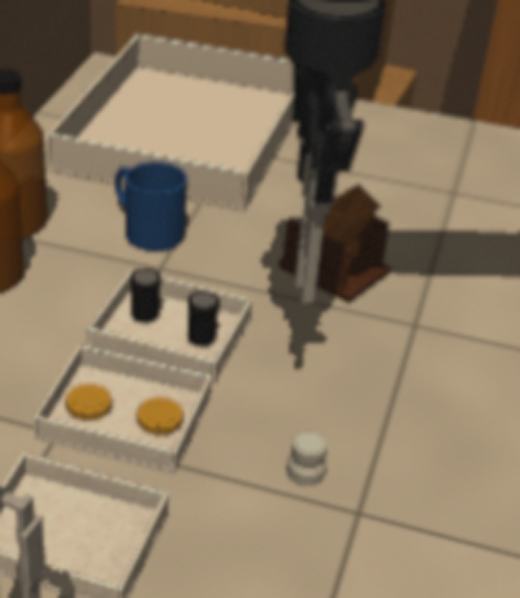

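Emit:
{"fn": "send_rows", "kwargs": {
  "plan": [
    [0,0,0,10.3,0.4],
    [0,0,0,10.3,0.4],
    [0,0,0,10.3,0.4],
    [0,0,0,10.3,0.4],
    [0,0,0,10.2,0.4],
    [3,0,1.2,0,0.4],
    [5,0,2.1,0,0.4],
    [5,0,2.1,0,0.4],
    [5,0,2,0,0.4],
    [2.6,0,1.1,0,0.4],
    [0,0,0,0,0.4]
  ]
}}

```text
clock: 22.95
tcp_pos: [0.4719, -0.3096, 0.2241]
orientation: [-0.991, 1.501, -1.5]
contact_force: [-0.3, -0.0, -0.6]
grip_width: 0.0343
```

```bash
python3 st.py .4713,-.3127,.225;  python3 - <<'E'
from h import *
ims=[]
for n,(x,y) in {'top':(440,230),'side':(345,90)}.items():
    f=r.grab_frame(n); c=f['image'][:,:,::-1]; ims.append(cv2.resize(c[y:y+130,x:x+85],None,fx=4.6,fy=4.6,interpolation=cv2.INTER_CUBIC))
cv2.imwrite('pics/n.png',np.hstack(ims))
E
```

```text
t 22.95 tcp [ 0.4719 -0.3096  0.2241] w 0.0343 F [-0.3 -0.  -0.6] jaw -113.13 ydir [-0.001  0.    -1.   ] ext 0.014
need tool cm [ 0.31 -0.09  0.07]
```

View pics/n.png

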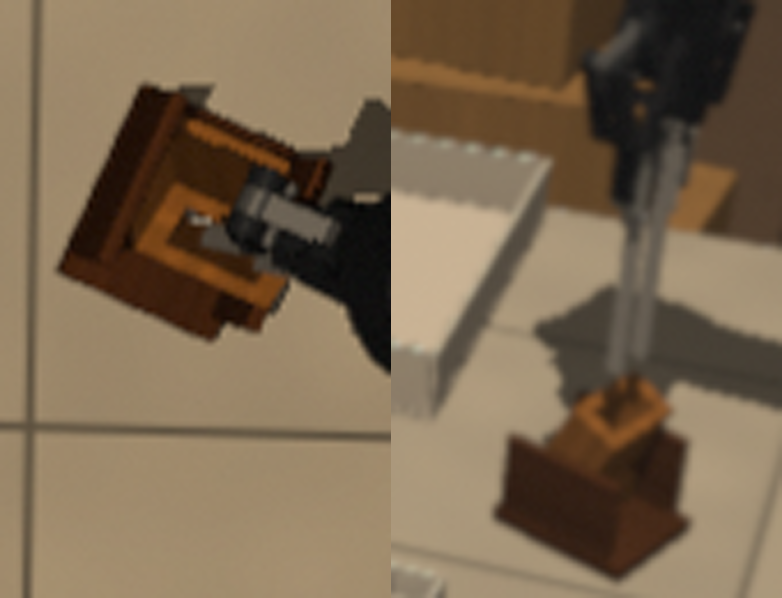

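```bash
python3 - <<'E'
from h import *
yb=np.array([.391,.9205]); xb=np.array([.9205,-.391])
c=np.array([.4719,-.3096])
im={}
outs=[]
for n,(x,y) in {'top':(465,255),'side':(375,130)}.items():
    f=r.grab_frame(n); a=f['image'][:,:,::-1][y:y+55,x:x+50]; a=cv2.resize(a,None,fx=8,fy=8,interpolation=cv2.INTER_CUBIC)
    for sg in(1,-1):
        q=[]
        for dx,dy in((.005,.002),(.005,-.002),(-.005,-.002),(-.005,.002)):
            w=c+xb*dx+yb*(sg*.0128+dy); q.append([*w,.130])
        p=((proj(n,q)-[x,y]+.5)*8-.5).round().astype(int); cv2.polylines(a,[p.reshape(-1,1,2)],True,(0,255,0),1)
    outs.append(a)
cv2.imwrite('pics/o.png',np.hstack(outs))
E
```

```text
(no output)
```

View pics/o.png

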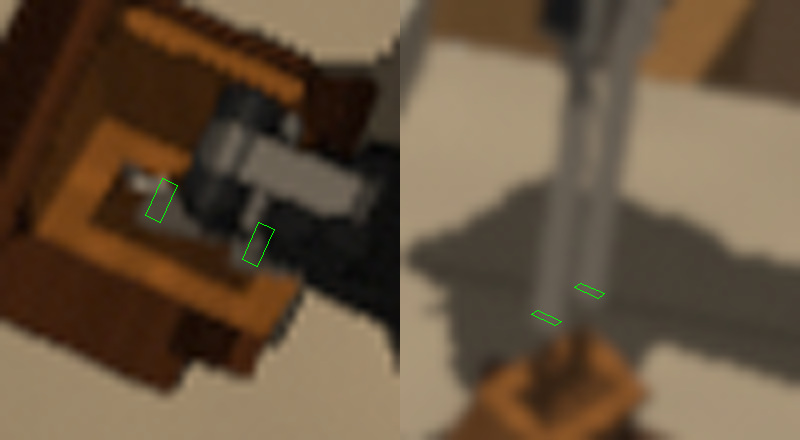

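Emit:
{"fn": "send_rows", "kwargs": {
  "plan": [
    [0.3,0,0.3,0,0.4],
    [0,2,0,0,0.4],
    [0,1.5,0,0,0.4],
    [0,0.7,0,0,0.4],
    [0,0,0,0,0.4]
  ]
}}

```text
clock: 23.78
tcp_pos: [0.4736, -0.3122, 0.1821]
orientation: [-0.992, 1.499, -1.497]
contact_force: [0.4, 0.4, -1.2]
grip_width: 0.0344
```

```bash
python3 st.py .4731,-.3135,.175;  python3 - <<'E'
from h import *
outs=[]
for n,(x,y) in {'top':(465,255),'side':(375,130)}.items():
    f=r.grab_frame(n); a=f['image'][:,:,::-1][y:y+60,x:x+50]; outs.append(cv2.resize(a,None,fx=8,fy=8,interpolation=cv2.INTER_CUBIC))
cv2.imwrite('pics/p.png',np.hstack(outs))
E
```

```text
t 23.77 tcp [ 0.4736 -0.3122  0.1821] w 0.0344 F [ 0.4  0.4 -1.2] jaw -112.98 ydir [-0.001  0.001 -1.   ] ext 0.014
need tool cm [0.14 0.71 0.01]
```

View pics/p.png

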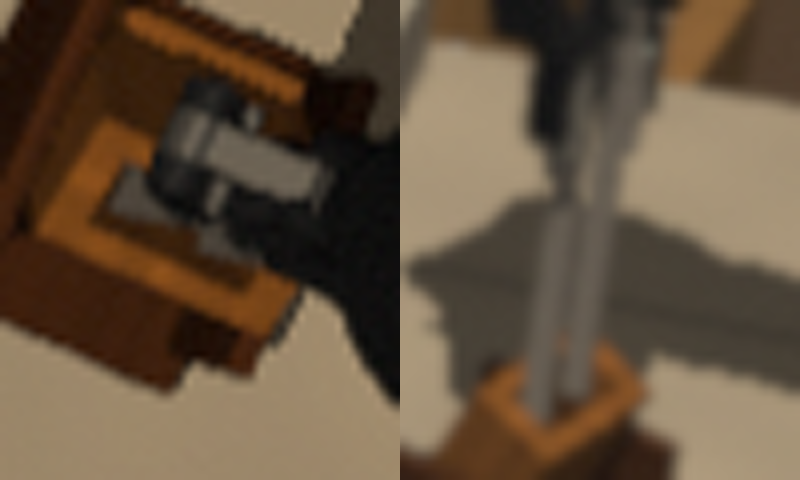

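Emit:
{"fn": "send_rows", "kwargs": {
  "plan": [
    [0,0.4,0,0,0.4],
    [0,0.3,0,0,0.4],
    [0,0.05,-1,0,0.4],
    [0,0.15,-1,0,0.4],
    [0,0.2,-1,0,0.4],
    [0,0,0,0,0.4]
  ]
}}

```text
clock: 24.62
tcp_pos: [0.445, -0.3004, 0.1715]
orientation: [-0.992, 1.499, -1.498]
contact_force: [-0.5, 0.6, -0.9]
grip_width: 0.0345
```

```bash
python3 st.py .4731,-.3135,.175;  python3 - <<'E'
from h import *
outs=[]
for n,(x,y) in {'top':(465,255),'side':(375,130)}.items():
    f=r.grab_frame(n); a=f['image'][:,:,::-1][y:y+60,x:x+50]; outs.append(cv2.resize(a,None,fx=8,fy=8,interpolation=cv2.INTER_CUBIC))
cv2.imwrite('pics/q.png',np.hstack(outs))
E
```

```text
t 24.62 tcp [ 0.445  -0.3004  0.1715] w 0.0345 F [-0.5  0.6 -0.9] jaw -113.02 ydir [-0.001  0.    -1.   ] ext 0.014
need tool cm [ 0.11 -0.36  3.1 ]
```

View pics/q.png

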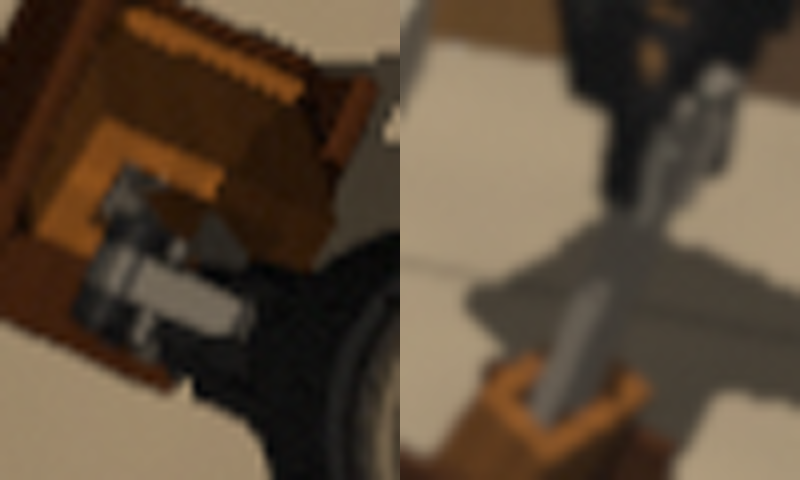

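Emit:
{"fn": "send_rows", "kwargs": {
  "plan": [
    [0.1,0.4,-0.8,0,0.4],
    [0,0.45,-0.8,0,0.4],
    [0,0.9,0.4,0,0.4],
    [0,0,0,0,0.4]
  ]
}}

```text
clock: 25.22
tcp_pos: [0.4344, -0.2967, 0.1531]
orientation: [-0.993, 1.5, -1.497]
contact_force: [0.2, -0.1, -0.5]
grip_width: 0.034
```

```bash
cat >> st.py <<'E'
m=np.array([.4686,-.3164]); d=o['tcp_pos'][:2]-m; print("x' %.1f y' %.1f z %.1f mm"%tuple(1000*np.array([d@[.9205,-.391],d@[.391,.9205],o['tcp_pos'][2]])))
E
python3 st.py;  python3 - <<'E'
from h import *
outs=[]
for n,(x,y) in {'top':(465,255),'side':(375,130)}.items():
    f=r.grab_frame(n); a=f['image'][:,:,::-1][y:y+60,x:x+50]; outs.append(cv2.resize(a,None,fx=8,fy=8,interpolation=cv2.INTER_CUBIC))
cv2.imwrite('pics/r.png',np.hstack(outs))
E
```

```text
t 25.23 tcp [ 0.4344 -0.2967  0.1531] w 0.034 F [ 0.2 -0.1 -0.5] jaw -112.99 ydir [-0.001  0.001 -1.   ] ext 0.014
x' -39.2 y' 4.8 z 153.1 mm
```

View pics/r.png

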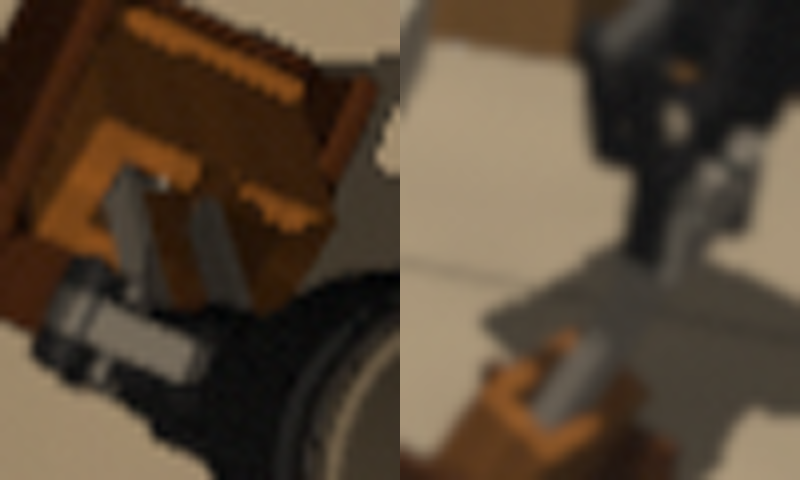

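Emit:
{"fn": "send_rows", "kwargs": {
  "plan": [
    [-0.1,0.4,0.2,0,0.4],
    [0,0.35,0.15,0,0.4],
    [0,0,0,0,0.4]
  ]
}}

```text
clock: 25.7
tcp_pos: [0.4383, -0.2973, 0.1462]
orientation: [-0.992, 1.499, -1.498]
contact_force: [-0.3, 0.3, -0.6]
grip_width: 0.0341
```

```bash
python3 st.py;  python3 - <<'E'
from h import *
f=r.grab_frame('top'); a=f['image'][:,:,::-1][262:297,470:510]; cv2.imwrite('pics/s.png',cv2.resize(a,None,fx=16,fy=16,interpolation=cv2.INTER_CUBIC))
E
```

```text
t 25.7 tcp [ 0.4383 -0.2973  0.1462] w 0.0341 F [-0.3  0.3 -0.6] jaw -112.99 ydir [-0.  0. -1.] ext 0.014
x' -35.4 y' 5.7 z 146.2 mm
```

View pics/s.png

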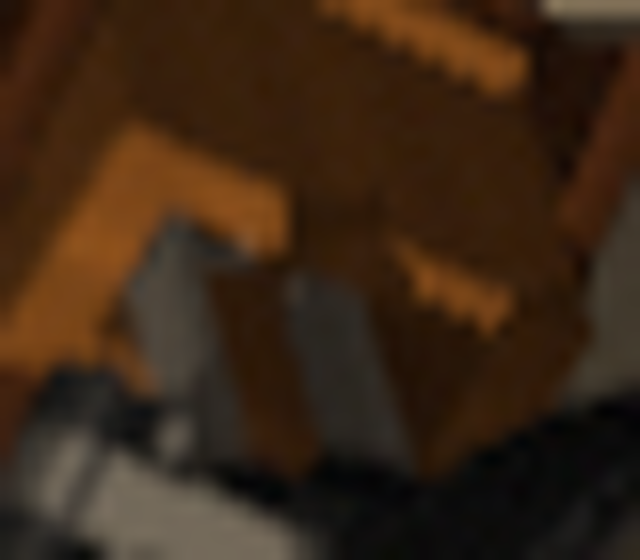

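Emit:
{"fn": "send_rows", "kwargs": {
  "plan": [
    [-0.1,0,0,0,0.41],
    [0,0.3,0.15,0,0.41],
    [0,0.3,0.15,0,0.41],
    [0,0.3,0.1,0,0.41],
    [0,0,0,0,0.41]
  ]
}}

```text
clock: 26.38
tcp_pos: [0.4423, -0.298, 0.1372]
orientation: [-0.992, 1.499, -1.498]
contact_force: [-0.1, 0.2, -0.5]
grip_width: 0.0354
```

```bash
python3 st.py;  python3 - <<'E'
from h import *
outs=[]
for n,(x,y) in {'top':(465,255),'side':(375,130)}.items():
    f=r.grab_frame(n); a=f['image'][:,:,::-1][y:y+60,x:x+50]; outs.append(cv2.resize(a,None,fx=8,fy=8,interpolation=cv2.INTER_CUBIC))
cv2.imwrite('pics/t.png',np.hstack(outs))
E
```

```text
t 26.38 tcp [ 0.4423 -0.298   0.1372] w 0.0354 F [-0.1  0.2 -0.5] jaw -113.0 ydir [-0.001  0.    -1.   ] ext 0.014
x' -31.4 y' 6.7 z 137.2 mm
```

View pics/t.png

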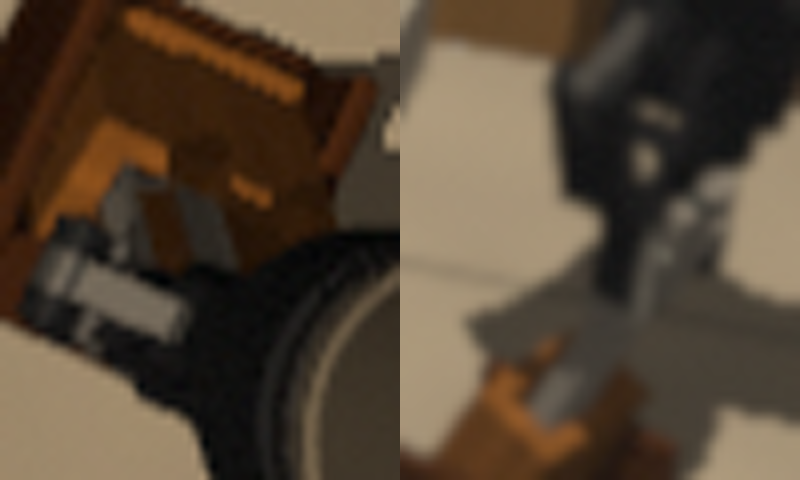

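Emit:
{"fn": "send_rows", "kwargs": {
  "plan": [
    [0,0.3,0.15,0,0.41],
    [0,0.3,0.15,0,0.41],
    [0,0.2,0.1,0,0.41],
    [0,0,0,0,0.41]
  ]
}}

```text
clock: 26.98
tcp_pos: [0.446, -0.2995, 0.1293]
orientation: [-0.992, 1.499, -1.498]
contact_force: [-0.4, 0.3, -0.6]
grip_width: 0.0349
```

```bash
python3 st.py
```

```text
t 26.98 tcp [ 0.446  -0.2995  0.1293] w 0.0349 F [-0.4  0.3 -0.6] jaw -112.99 ydir [-0.  0. -1.] ext 0.014
x' -27.4 y' 6.7 z 129.3 mm
```

Emit:
{"fn": "send_rows", "kwargs": {
  "plan": [
    [0,0.25,0.1,0,0.41],
    [0,0.2,0.1,0,0.41],
    [0,0,0,0,0.41]
  ]
}}

```text
clock: 27.35
tcp_pos: [0.4479, -0.3004, 0.1249]
orientation: [-0.992, 1.499, -1.498]
contact_force: [-0.1, 0.9, 0.2]
grip_width: 0.0352
```

```bash
python3 st.py;  python3 - <<'E'
from h import *
outs=[]
for n,(x,y) in {'top':(465,255),'side':(375,130)}.items():
    f=r.grab_frame(n); a=f['image'][:,:,::-1][y:y+60,x:x+50]; outs.append(cv2.resize(a,None,fx=8,fy=8,interpolation=cv2.INTER_CUBIC))
cv2.imwrite('pics/u.png',np.hstack(outs))
E
```

```text
t 27.35 tcp [ 0.4479 -0.3004  0.1249] w 0.0352 F [-0.1  0.9  0.2] jaw -113.0 ydir [-0.  0. -1.] ext 0.014
x' -25.3 y' 6.7 z 124.9 mm
```

View pics/u.png

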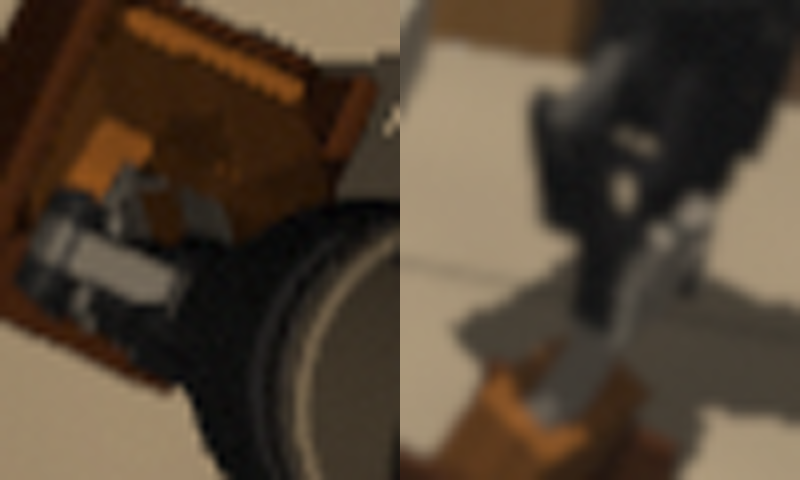

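Emit:
{"fn": "send_rows", "kwargs": {
  "plan": [
    [0,-0.15,-0.05,0,0.36],
    [0,-0.05,0,0,0.3],
    [0,0,0,0,0.2],
    [0,0,0,0,0.2],
    [0,0,0,0,0.2]
  ],
  "force": 40
}}

```text
clock: 28.08
tcp_pos: [0.4475, -0.3002, 0.1272]
orientation: [-0.992, 1.498, -1.499]
contact_force: [-1.6, 0.1, 2.2]
grip_width: 0.0255
```

```bash
python3 st.py
```

```text
t 28.07 tcp [ 0.4475 -0.3002  0.1272] w 0.0255 F [-1.6  0.1  2.2] jaw -113.0 ydir [ 0. -0. -1.] ext 0.014
x' -25.8 y' 6.6 z 127.2 mm
```

Emit:
{"fn": "send_rows", "kwargs": {
  "plan": [
    [0,-0.45,-0.21,0,0.2],
    [0,-0.9,-0.42,0,0.2],
    [0,-1.4,-0.65,0,0.2],
    [0,-1.4,-0.65,0,0.2],
    [0,-1.8,-0.85,0,0.2],
    [0,-1.8,-0.4,0,0.2],
    [0,-2,0,0,0.2],
    [0,0,0,0,0.2]
  ]
}}

```text
clock: 29.08
tcp_pos: [0.4188, -0.2882, 0.2268]
orientation: [-0.99, 1.495, -1.501]
contact_force: [0.4, -0.3, -1.1]
grip_width: 0.0253
```

```bash
python3 st.py;  python3 - <<'E'
from h import *
outs=[]
for n,(x,y) in {'top':(455,245),'side':(365,100)}.items():
    f=r.grab_frame(n); a=f['image'][:,:,::-1][y:y+90,x:x+65]; outs.append(cv2.resize(a,None,fx=6,fy=6,interpolation=cv2.INTER_CUBIC))
cv2.imwrite('pics/v.png',np.hstack(outs))
E
```

```text
t 29.07 tcp [ 0.4188 -0.2882  0.2268] w 0.0253 F [ 0.4 -0.3 -1.1] jaw -113.01 ydir [ 0.003 -0.002 -1.   ] ext 0.014
x' -56.8 y' 6.5 z 226.8 mm
```

View pics/v.png

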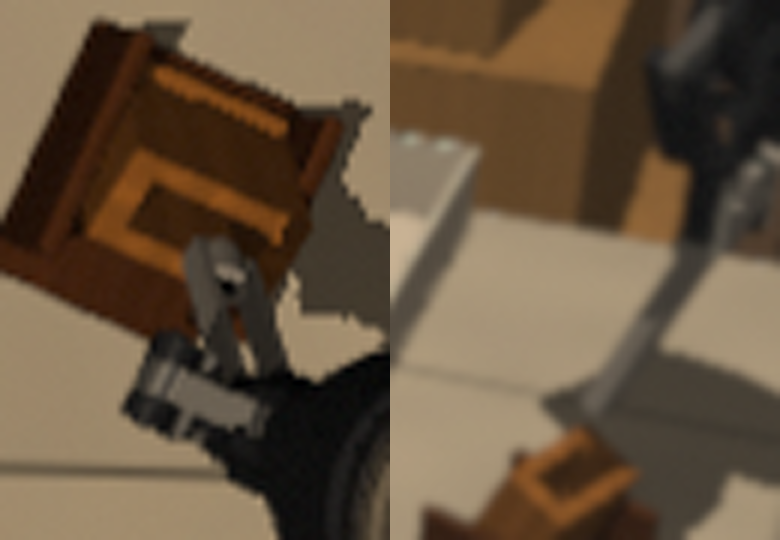

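Emit:
{"fn": "send_rows", "kwargs": {
  "plan": [
    [0,0,0,-10.3,0.2],
    [0,0,0,-10.3,0.2],
    [0,0,0,-10.3,0.2],
    [0,0,0,-10.3,0.2],
    [0,0,0,-10.2,0.2],
    [-2,0,1.9,0,0.2],
    [-4,0,3.8,0,0.2],
    [-4.2,0,4,0,0.2],
    [-4.2,0,4,0,0.2],
    [-4.2,0,4,0,0.2],
    [-4.2,0,4,0,0.2],
    [-4,0,3.8,0,0.2]
  ]
}}

```text
clock: 30.68
tcp_pos: [0.5146, 0.071, 0.2237]
orientation: [-1.405, 0.838, -0.836]
contact_force: [0.5, -0.7, -0.9]
grip_width: 0.0255
```

```bash
python3 st.py .528,.12,.12
```

```text
t 30.68 tcp [0.5146 0.071  0.2237] w 0.0255 F [ 0.5 -0.7 -0.9] jaw -61.59 ydir [-0.002 -0.    -1.   ] ext 0.014
need tool cm [-3.67 10.37  3.53]
x' -109.1 y' 374.6 z 223.7 mm
```

Emit:
{"fn": "send_rows", "kwargs": {
  "plan": [
    [-2,1,1.9,0,0.2],
    [-1.7,3,1.5,0,0.2],
    [0,3,0,0,0.2],
    [0,0,0,0,0.2],
    [0,0,0,0,0.2]
  ]
}}

```text
clock: 31.3
tcp_pos: [0.5275, 0.1177, 0.1551]
orientation: [-1.404, 0.837, -0.837]
contact_force: [0.6, 0.3, -0.6]
grip_width: 0.0255
```

```bash
python3 st.py .528,.12,.1;  python3 - <<'E'
from h import *
outs=[]
for n,(x,y) in {'top':(220,165),'side':(235,200)}.items():
    f=r.grab_frame(n); a=f['image'][:,:,::-1][y:y+140,x:x+110]; outs.append(cv2.resize(a,None,fx=3.6,fy=3.6,interpolation=cv2.INTER_CUBIC))
cv2.imwrite('pics/w.png',np.hstack(outs))
E
```

```text
t 31.3 tcp [0.5275 0.1177 0.1551] w 0.0255 F [ 0.6  0.3 -0.6] jaw -61.63 ydir [ 0.  0. -1.] ext 0.014
need tool cm [-0.18  5.51  0.15]
x' -115.5 y' 422.7 z 155.1 mm
```

View pics/w.png

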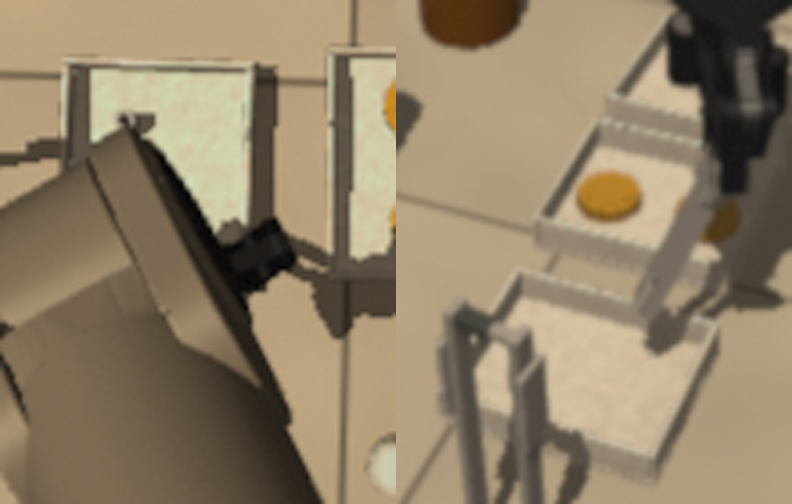

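```bash
python3 - <<'E'
from h import *
for z in(.06,.07): print(unproj('side',[[305.6,284.7]],z).round(3))
print(unproj('top',[[255.6,198]],.026))
E
```

```text
[[0.567 0.131 0.06 ]]
[[0.563 0.14  0.07 ]]
[[0.63673824 0.17139229 0.026     ]]
```

Emit:
{"fn": "send_rows", "kwargs": {
  "plan": [
    [-0.8,1,1.6,0,0.2],
    [0,2,0,0,0.2],
    [0,1.5,0,0,0.2],
    [0,0.5,0,0,0.2],
    [0,0.4,0,0,0.2],
    [0,0,0,0,0.2]
  ]
}}

```text
clock: 32.15
tcp_pos: [0.5378, 0.1326, 0.1007]
orientation: [-1.404, 0.837, -0.837]
contact_force: [-0.1, -0.2, -1.2]
grip_width: 0.0251
```

```bash
python3 st.py;  python3 - <<'E'
from h import *
f=r.grab_frame('side'); a=f['image'][:,:,::-1][250:350,240:340]; cv2.imwrite('pics/x.png',cv2.resize(a,None,fx=6,fy=6,interpolation=cv2.INTER_CUBIC))
E
```

```text
t 32.15 tcp [0.5378 0.1326 0.1007] w 0.0251 F [-0.1 -0.2 -1.2] jaw -61.61 ydir [ 0.  0. -1.] ext 0.014
x' -111.9 y' 440.4 z 100.7 mm
```

View pics/x.png

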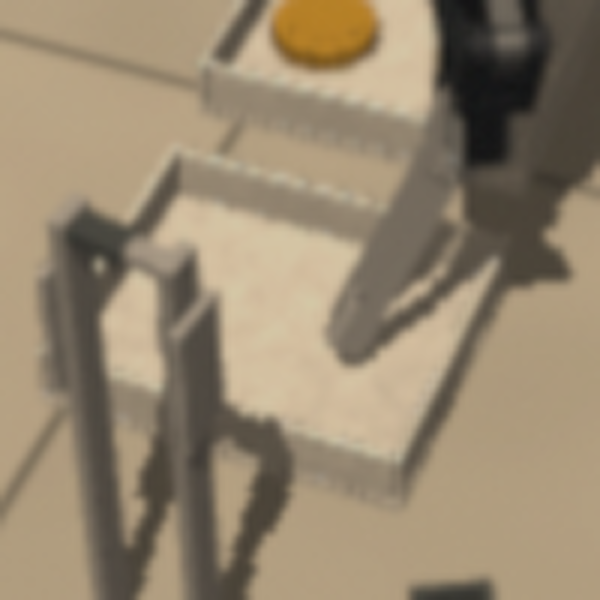

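Emit:
{"fn": "send_rows", "kwargs": {
  "plan": [
    [0,0.25,0,0,0.2],
    [0,0.15,0,0,0.2],
    [0,0,0,0,0.2]
  ]
}}

```text
clock: 32.58
tcp_pos: [0.5376, 0.1326, 0.0965]
orientation: [-1.404, 0.837, -0.837]
contact_force: [0.3, -0.1, -1.4]
grip_width: 0.0255
```

```bash
python3 st.py
```

```text
t 32.58 tcp [0.5376 0.1326 0.0965] w 0.0255 F [ 0.3 -0.1 -1.4] jaw -61.6 ydir [-0. -0. -1.] ext 0.014
x' -112.1 y' 440.2 z 96.5 mm
```

Emit:
{"fn": "send_rows", "kwargs": {
  "plan": [
    [0,0.2,0,0,0.2],
    [0,0.2,0,0,0.2],
    [0,0,0,0,0.2]
  ]
}}

```text
clock: 32.95
tcp_pos: [0.538, 0.1328, 0.0941]
orientation: [-1.404, 0.836, -0.838]
contact_force: [-4.5, -2.5, 13.6]
grip_width: 0.0254
```

```bash
python3 st.py
```

```text
t 32.95 tcp [0.538  0.1328 0.0941] w 0.0254 F [-4.5 -2.5 13.6] jaw -61.6 ydir [ 0.001 -0.    -1.   ] ext 0.014
x' -111.7 y' 440.6 z 94.1 mm
```

Emit:
{"fn": "send_rows", "kwargs": {
  "plan": [
    [0,-0.2,0,0,0.2],
    [0,0,0,0,0.3],
    [0,0,0,0,0.4],
    [0,0,0,0,0.4],
    [0,-0.5,0,0,0.4],
    [0,-1,0,0,0.4],
    [0,-2,0,0,0.4],
    [0,-2,0,0,0.4],
    [0,0,0,0,0.4]
  ]
}}

```text
clock: 34.08
tcp_pos: [0.539, 0.1332, 0.1516]
orientation: [-1.401, 0.834, -0.839]
contact_force: [-0.1, -0.5, -1.7]
grip_width: 0.0343
```

```bash
python3 st.py;  python3 - <<'E'
from h import *
f=r.grab_frame('side'); a=f['image'][:,:,::-1][250:350,240:340]; cv2.imwrite('pics/y.png',cv2.resize(a,None,fx=6,fy=6,interpolation=cv2.INTER_CUBIC))
E
```

```text
t 34.08 tcp [0.539  0.1332 0.1516] w 0.0343 F [-0.1 -0.5 -1.7] jaw -61.61 ydir [ 0.004  0.001 -1.   ] ext 0.014
x' -111.0 y' 441.3 z 151.6 mm
```

View pics/y.png

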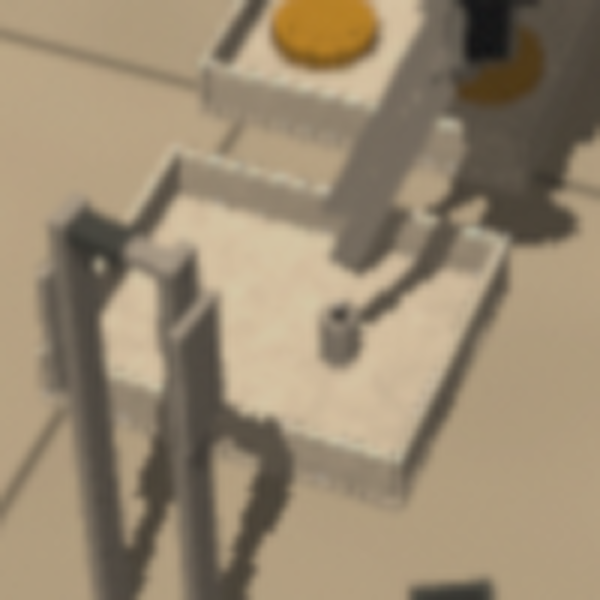

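```bash
python3 - <<'E'
from h import *
t=np.array([.539,.1332]); jz=np.array([.88,.475]); jy=np.array([-.475,.88])
for z in(.06,.065,.07,.075):
    w=unproj('side',[[240+352/6-.4,250+264/6-.4]],z)[0][:2]-t; print(z,(w@jz).round(4),(w@jy).round(4))
E
```

```text
0.06 0.042 0.0084
0.065 0.0424 0.0131
0.07 0.0429 0.0177
0.075 0.0434 0.0224
```

Emit:
{"fn": "send_rows", "kwargs": {
  "plan": [
    [0,-2,0,0,0.4],
    [-2,-2,0,0,0.4],
    [-5,0,-0.4,0,0.4],
    [-5,0,-0.4,0,0.4],
    [-4,0,-0.4,0,0.4],
    [-2,0,0,0,0.4],
    [0,0,0,0,0.4],
    [0,0,0,0,0.4]
  ],
  "force": 20
}}

```text
clock: 35.12
tcp_pos: [0.4416, 0.2846, 0.1895]
orientation: [-1.404, 0.837, -0.838]
contact_force: [0.8, -0.3, -0.5]
grip_width: 0.0342
```

```bash
python3 st.py .443,.286,.16;  python3 - <<'E'
from h import *
outs=[]
for n,(x,y) in {'top':(150,220),'side':(270,280)}.items():
    f=r.grab_frame(n); a=f['image'][:,:,::-1][y:y+120,x:x+85]; outs.append(cv2.resize(a,None,fx=4.6,fy=4.6,interpolation=cv2.INTER_CUBIC))
cv2.imwrite('pics/z.png',np.hstack(outs))
E
```

```text
t 35.12 tcp [0.4416 0.2846 0.1895] w 0.0342 F [ 0.8 -0.3 -0.5] jaw -61.62 ydir [ 0.    -0.001 -1.   ] ext 0.014
need tool cm [-0.05  2.95  0.19]
x' -259.9 y' 542.7 z 189.5 mm
```

View pics/z.png

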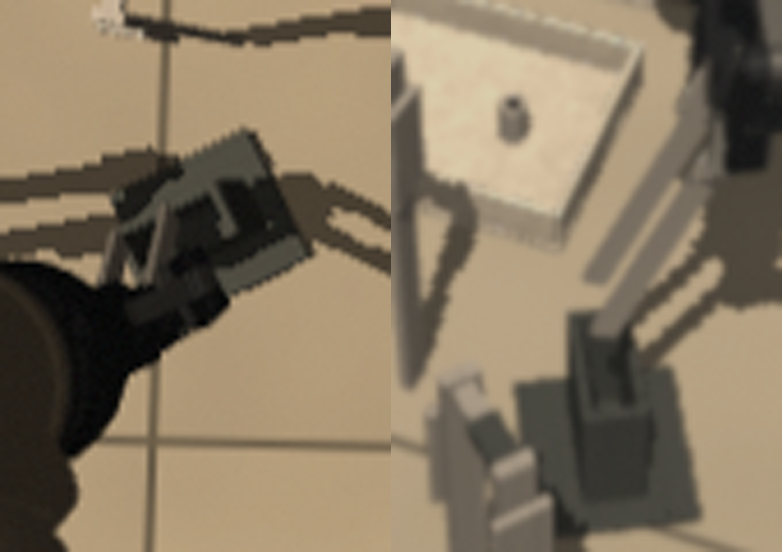

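```bash
python3 - <<'E'
from h import *
from fits import tf,rim,rin
p=np.load('stand.npy')
t=np.array([.4416,.2846]); jz=np.array([.88,.475]); jy=np.array([-.475,.88])
outs=[]
for n,(x,y) in {'top':(160,240),'side':(300,330)}.items():
    f=r.grab_frame(n); a=f['image'][:,:,::-1][y:y+56,x:x+50]; a=cv2.resize(a,None,fx=8,fy=8,interpolation=cv2.INTER_CUBIC)
    def dr(P,c): 
        q=((proj(n,P)-[x,y]+.5)*8-.5).round().astype(int); cv2.polylines(a,[q.reshape(-1,1,2)],True,c,1)
    dr(tf(p,rim),(255,255,0)); dr(tf(p,rin),(0,255,255))
    for s in(1,-1):
        q=[]
        for k,dz in((-1,-.0019),(1,.0019)):
            for e in((-.002,.002) if k<0 else (.002,-.002)):
                w=t+jz*(.0425+k*.0046)+jy*(s*.0128+e); q.append([*w,.1035+dz])
        dr(q,(0,255,0))
    outs.append(a)
cv2.imwrite('pics/z2.png',np.hstack(outs))
E
```

```text
(no output)
```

View pics/z2.png

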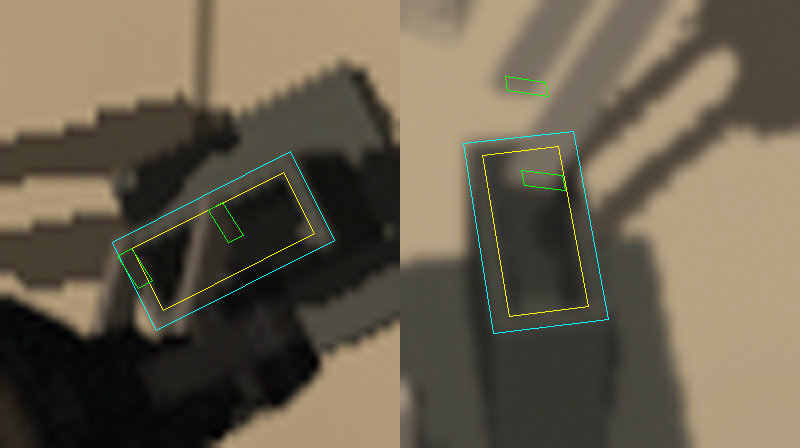

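Emit:
{"fn": "send_rows", "kwargs": {
  "plan": [
    [0.1,1.5,-0.1,0,0.4],
    [0,1.7,0,0,0.4],
    [0,0.8,0,0,0.4],
    [0,0,0,0,0.4]
  ]
}}

```text
clock: 35.83
tcp_pos: [0.4405, 0.2836, 0.1485]
orientation: [-1.406, 0.838, -0.836]
contact_force: [-0.1, 0.3, -1.2]
grip_width: 0.0345
```

```bash
python3 st.py;  python3 - <<'E'
from h import *
outs=[]
for n,(x,y) in {'top':(160,240),'side':(300,330)}.items():
    f=r.grab_frame(n); a=f['image'][:,:,::-1][y:y+56,x:x+50]; outs.append(cv2.resize(a,None,fx=8,fy=8,interpolation=cv2.INTER_CUBIC))
cv2.imwrite('pics/z3.png',np.hstack(outs))
E
```

```text
t 35.83 tcp [0.4405 0.2836 0.1485] w 0.0345 F [-0.1  0.3 -1.2] jaw -61.59 ydir [-0.002 -0.001 -1.   ] ext 0.014
x' -260.5 y' 541.3 z 148.5 mm
```

View pics/z3.png

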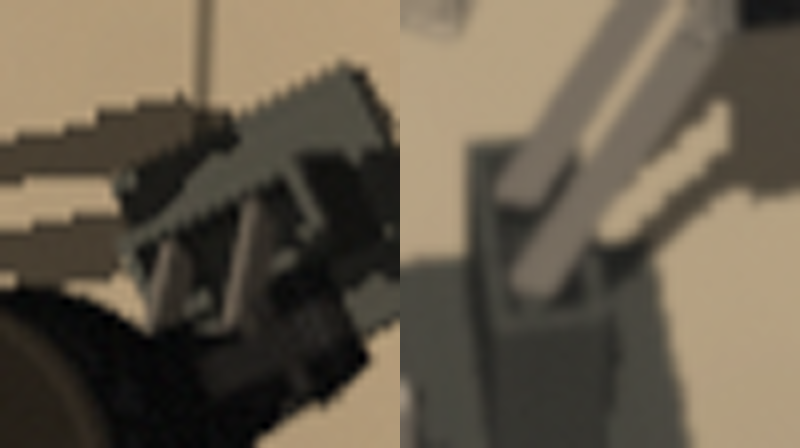

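Emit:
{"fn": "send_rows", "kwargs": {
  "plan": [
    [0,0.4,0,0,0.4],
    [0,0.4,0,0,0.4],
    [0,-0.3,1.1,0,0.4],
    [0,-0.3,1.2,0,0.4],
    [0,-0.1,1.2,0,0.4],
    [0,0,0,0,0.4]
  ]
}}

```text
clock: 36.67
tcp_pos: [0.473, 0.3013, 0.1488]
orientation: [-1.402, 0.837, -0.837]
contact_force: [0.3, -0.8, -1.7]
grip_width: 0.0346
```

```bash
python3 st.py;  python3 - <<'E'
from h import *
outs=[]
for n,(x,y) in {'top':(160,240),'side':(300,330)}.items():
    f=r.grab_frame(n); y-=20 if n=='side' else 0; a=f['image'][:,:,::-1][y:y+70,x:x+50]; outs.append(cv2.resize(a,None,fx=8,fy=8,interpolation=cv2.INTER_CUBIC))
cv2.imwrite('pics/z4.png',np.hstack(outs))
E
```

```text
t 36.67 tcp [0.473  0.3013 0.1488] w 0.0346 F [ 0.3 -0.8 -1.7] jaw -61.63 ydir [ 0.001  0.001 -1.   ] ext 0.014
x' -237.4 y' 570.3 z 148.8 mm
```

View pics/z4.png

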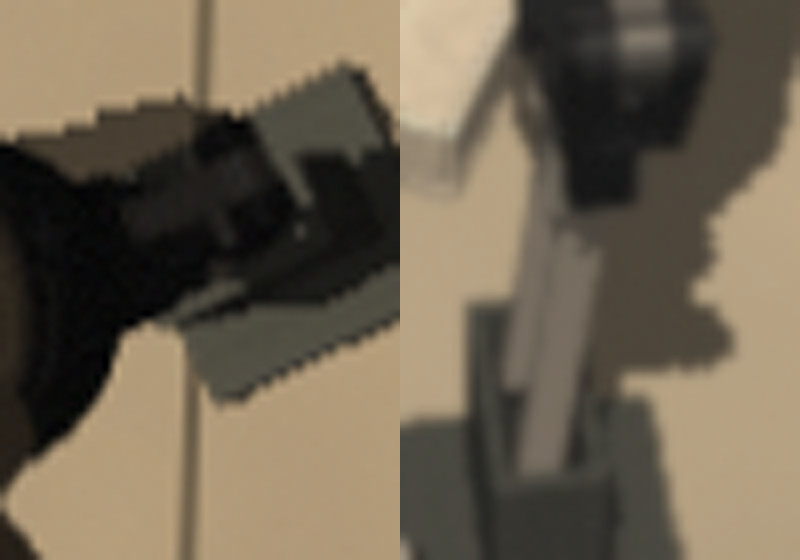

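Emit:
{"fn": "send_rows", "kwargs": {
  "plan": [
    [0,0,0.7,0,0.4],
    [0,0,0.7,0,0.4],
    [0,0.5,-0.2,0,0.4],
    [0,1,-0.3,0,0.4],
    [0,0,0,0,0.4]
  ]
}}

```text
clock: 37.4
tcp_pos: [0.4787, 0.3041, 0.1323]
orientation: [-1.406, 0.838, -0.836]
contact_force: [-0.3, -0.1, 0.1]
grip_width: 0.0341
```

```bash
python3 st.py;  python3 - <<'E'
from h import *
outs=[]
for n,(x,y) in {'top':(160,240),'side':(300,330)}.items():
    f=r.grab_frame(n); y-=20 if n=='side' else 0; a=f['image'][:,:,::-1][y:y+70,x:x+50]; outs.append(cv2.resize(a,None,fx=8,fy=8,interpolation=cv2.INTER_CUBIC))
cv2.imwrite('pics/z5.png',np.hstack(outs))
E
```

```text
t 37.4 tcp [0.4787 0.3041 0.1323] w 0.0341 F [-0.3 -0.1  0.1] jaw -61.58 ydir [-0.002 -0.001 -1.   ] ext 0.014
x' -233.3 y' 575.1 z 132.3 mm
```

View pics/z5.png

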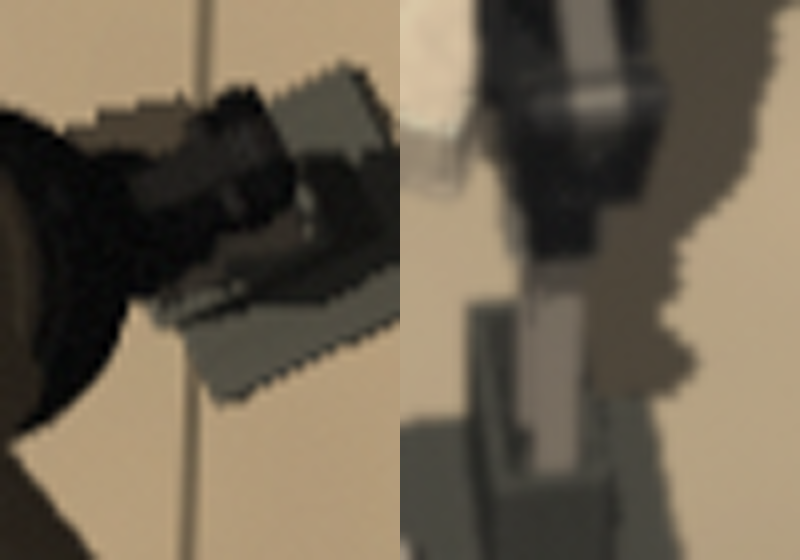

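Emit:
{"fn": "send_rows", "kwargs": {
  "plan": [
    [0,1,0.1,0,0.4],
    [0,1,0.1,0,0.4],
    [0,0.7,0,0,0.4],
    [0,0.3,0,0,0.4],
    [0,0,0,0,0.4]
  ]
}}

```text
clock: 38.12
tcp_pos: [0.4814, 0.3058, 0.1033]
orientation: [-1.404, 0.837, -0.837]
contact_force: [0.3, 0.1, -1.6]
grip_width: 0.0342
```

```bash
python3 st.py
```

```text
t 38.12 tcp [0.4814 0.3058 0.1033] w 0.0342 F [ 0.3  0.1 -1.6] jaw -61.59 ydir [-0. -0. -1.] ext 0.014
x' -231.5 y' 577.7 z 103.3 mm
```

Emit:
{"fn": "send_rows", "kwargs": {
  "plan": [
    [0,0.2,0,0,0.4],
    [0,0.15,0,0,0.4],
    [0,0,0,0,0.4]
  ]
}}

```text
clock: 38.5
tcp_pos: [0.482, 0.3061, 0.1007]
orientation: [-1.403, 0.836, -0.837]
contact_force: [0.3, 0.4, 2.7]
grip_width: 0.0341
```

```bash
python3 st.py
```

```text
t 38.5 tcp [0.482  0.3061 0.1007] w 0.0341 F [0.3 0.4 2.7] jaw -61.6 ydir [ 0.001  0.001 -1.   ] ext 0.014
x' -231.1 y' 578.3 z 100.7 mm
```

Emit:
{"fn": "send_rows", "kwargs": {
  "plan": [
    [0,0,0,0,0.55],
    [0,0,0,0,0.65],
    [0,0,0,0,0.65],
    [0,-1,0,0,0.65],
    [0,-3,0,0,0.65],
    [0,-5,0,0,0.65],
    [0,-5,0,0,0.65],
    [0,-3,-3,0,0.65],
    [3,0,-4,0,0.65],
    [5,0,0,0,0.65],
    [5,0,0,0,0.65],
    [0,0,0,0,0.65]
  ]
}}

```text
clock: 40.0
tcp_pos: [0.4835, 0.1539, 0.2706]
orientation: [-1.402, 0.841, -0.844]
contact_force: [-0.4, 0.9, -0.5]
grip_width: 0.0558
```

```bash
python3 st.py;  python3 - <<'E'
from h import *
for n in('top','side'):
    f=r.grab_frame(n); cv2.imwrite(f'pics/end_{n}.png',f['image'][:,:,::-1])
a=cv2.imread('pics/end_side.png')[190:400,240:420]; cv2.imwrite('pics/end_c.png',cv2.resize(a,None,fx=2.85,fy=2.85,interpolation=cv2.INTER_CUBIC))
E
```

```text
t 40.0 tcp [0.4835 0.1539 0.2706] w 0.0558 F [-0.4  0.9 -0.5] jaw -62.02 ydir [ 0.001 -0.001 -1.   ] ext 0.014
x' -170.2 y' 438.7 z 270.6 mm
```

View pics/end_c.png

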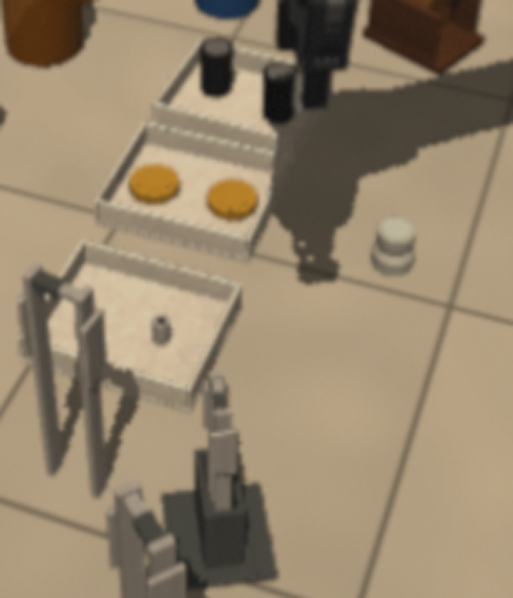

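View pics/end_top.png

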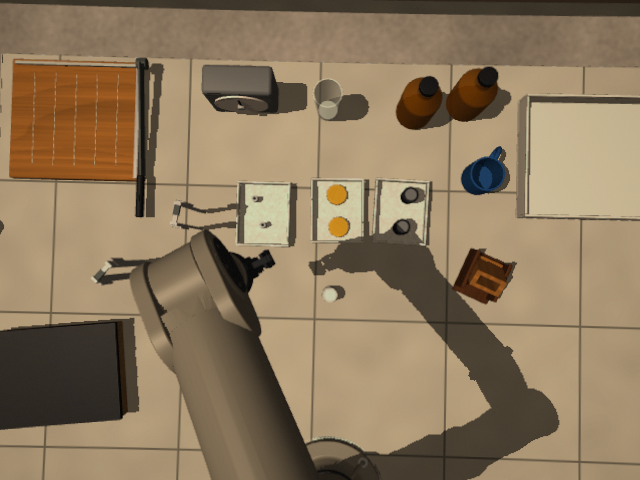

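```bash
python3 -c "
from h import *
print(r.hand_in())"
```

```text
the job is handed in; nothing more can be done
None
```

The job is done and handed in at about 40 s of the 72 s allowed.

- **Canister:** it stands upright in the canister tray.
- **Lens cap:** it lies flat in the cap tray. The first three attempts to grip it failed, because the fingertips sat well above where `r.tip_extent` puts them. I lowered the gripper step by step until the fourth grip held. On the third attempt the fingers pressed on the cap with about 13 N.
- **Spacer:** I tilted the tongs about 25° in the gripper against the pocket mouth, slid them over the spacer and drew it out. It is in the spacer tray, standing upright.
- **Tongs:** I used the well of the stand to turn them vertical again. They are back in the stand, upright and tips down.

In the last pictures, taken from both cameras before handing in, all three pieces were in their trays. The loupe and cup had not moved, and the gripper was clear of everything. The largest contact force I read was about 14 N, when the spacer touched the tray floor.

Two measurements disagreed:
- **Pocket mouth height:** the images put it at 91 mm, but the stated block size implies about 94 mm. This did not affect the pick.
- **Gripper opening:** it read about 5% narrower than the actual size of what it held.

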